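# Load, latch and start the tool steriliser

## Robot

A 6-joint arm with a two-finger parallel gripper is mounted at the origin on a cart in front of the work surface, level with it; the furniture and walls round the work are solid. World frame = base frame: x ahead of the robot, y to its left, z up, the work surface at z = 0. Lengths are in mm, angles in rad, forces in N, time in s.
With the tool pointing down it reaches from about 350 to 975 mm from the base axis. Payload 7.1 kg.
Tool frame: the origin (TCP) lies midway between the tips of the shut fingers; the grasp point (between the pads) lies ctrl.grip_point_offset behind it (ctrl.grip_point_offset is the distance from the TCP to the grasp point, in mm); z points along the fingers, y is the line along which they close (so a half turn about z gives the same grasp; the last joint's range is limited). The gripper opens to 88 mm and grips with 3 to 60 N. Pads are 20 mm wide; open, the fingers measure 115 mm over their backs; the gripper's body (75 mm by 178 mm) begins 61 mm behind the grasp point.
Start: joints at [1.181, 0.423, 1.63, -0, 1.089, -0.019], TCP at [226.443, 582.519, 201.275] pointing down, gripper open.
Joint ranges: [-3, 3], [-0.9, 2.11], [0.09, 2.58], [-1.31, 4.45], [0.11, 2.69], [-2.54, 2.54]. Speed limits (rad/s): [2.39, 2.39, 3.01, 3.14, 3.14, 3.14].

## Interface

Orientations are given as a rotation vector (axis times angle).
In Python, from workcell import ctrl, get_image, close_job, finder gives the robot as it stands.
- The arm moves only by the tool servo_tool, never from a script. Its argument "deltas" is a list of rows, each a list of 2 entries, a list of its own where there are three numbers: the shift along the tool's x, y, z in mm, then the turn, a rotation vector about the tool's x, y, z in rad. A call has 1 to 5 rows; each row is the pose to reach, as a shift and turn from the pose commanded when the call began, along the tool's axes at that moment; what a row does not reach only later rows make up. A row lasts 1/12 s, in which the tool goes at most 41.7 mm and 7.16 degrees, less where a joint would pass 70% of its speed; a pose out of reach is approached as far as the arm can. A call with a gripper value outside its range is refused whole. "grip" is the closure, from -1 (fully open) to 1 (shut), so that 0 is half open, set as the call begins (left out, the last holds). The fingers move at their own pace and stop on an object; the grip force is fixed at half the most. Time passes only in rows, so rows that repeat a pose let the fingers close. It gives the time, the measured TCP pose, the force, the opening and the grip force at its end, in the units of the state.
- ctrl.get_obs(): the state, without advancing time (a new reading comes with each control period).
- get_image(name): name is "scene" or "top" or "wrist"; returns a dict with "frame" (420x560x3 uint8, blue, green, red), "depth" (420x560 float32, mm along the optical axis (not along the pixel's ray), 0 where there is no reading), "K" (3x3 intrinsics, pixels), "pose" (4x4, takes a point from camera to world coordinates). Camera axes: x right, y down, z forward; pixel columns grow to the right and rows downward; lengths in mm; the calibration is good to about 2 mm. A picture is of the moment at which its call begins.
- close_job(): hands the job in; it is judged then, once.
Trained networks look in a picture, given as the dict that the camera call returned (one of the last four; its "shot" number tells which), for a name from the list of things; names that differ only in an ending like _2 or _b are one class to them, and where a whole thing is asked for, a point or a joint stands for the part that bears it (a point fixed in the world has none). Each returns a list of dicts, best first, with "score" (0 to 1); they miss things now and then, are a little off and sometimes report something else, mostly with a low value. They report only what shows in the picture. A call takes as long as a camera call.
- finder.search_frame(query, picture): "rect" ([centre column, centre row, width, height] as shares, 0 to 1, of the picture: columns of its width, rows of its height, round what is visible of it).
- finder.silhouettes(query, picture): "mask" (420x560 bool, what is visible of it) and "rect" ([centre column, centre row, width, height] as shares, 0 to 1, of the picture: columns of its width, rows of its height, round what is visible of it).
The state is a dict: "t": time; "qpos": joint angles; "qvel": joint speeds; "joint_torque": joint torques, N m; "ee_pos": TCP position; "orientation": TCP orientation; "ft_force": force on the tool from outside, world axes, zero at the start; "moment": the same for the moment, N m; "width": finger opening in mm; "grasp_force": force on a finger pad.
Only numpy, scipy, OpenCV 4.12 (cv2) and the standard library are available. Lean on these libraries where they do the work, as an engineer would, in place of code of your own. Each camera call takes 0.05 s, during which the arm holds its last target. There are 200 camera calls.

## Task

Take the tape roll that was left in the steriliser out of its box and set it down on the counter clear of the machine, put every hair clip from the counter into the box, close the lid, and then swing the turnbutton round over the lid until it points straight back and holds it shut. Then start the machine with its two-stage button: press it down to the halfway stop, keep it there for a good second, press it fully down, and let go. Leave the pots and bottles around where they are.

Things in the scene. Friction and masses are not known exactly. Their poses are not given: they have to be found in the camera images.
- steriliser: white steriliser, fixed. Origin at the centre of the underside of its open box; own x points to the back (lid hinge), y to its left, z up. Box 150 (x) by 240 (y) by 65 mm high, walls and floor 6 mm: 138 by 228 mm inside, 59 mm deep. A control pod 50 mm high adjoins at the right (y -190 to -120 mm); a post 32 by 36 mm, 75 mm high, stands at the middle of the front (x -107 to -75 mm).
- lid (a joint): lid angle in rad: 0 closed, 1.57 upright, starts leaning back at 1.75 to 1.95, stop at 2.1. Its stiff hinge stays where it is left (0.3 N m; 2 to 4 N at the free edge moves it). Panel 150 mm deep, 240 wide, 8 thick; closed, its top is 73.5 mm above the counter. A pull tab 50 mm wide sticks 13 mm out of the free edge at y = +65 mm.
- lid_hinge (a point): middle of the hinge line (which runs along the steriliser's y), on the lid's underside at the top of the back wall, 65.5 mm above the counter; it turns with the lid. From here the lid's plate extends 150 mm; its outer face (top when closed) is 8 mm off the hinge line.
- turnbutton (a joint): angle of the turnbutton in rad about its upright pivot on the post: 0 lies along the front pointing to the steriliser's -y, 1.571 (the stop) points back (+x) over the lid's front edge, anticlockwise from above; starts at 0 to 0.3. Stays where it is left (friction 0.06 N m). Turned over the open box it would stop the lid from closing.
- turnbutton_pivot (a point): fixed point on the turnbutton's pivot axis at half the bar's height (86.5 mm above the counter).
- turnbutton_nose (a point): point in the bar of the turnbutton, 36 mm from the pivot, at half its height. The bar is 60 mm long (46 mm from pivot to nose end), 14 mm wide, 20 mm high, from 76.5 to 96.5 mm above the counter. Its y axis runs from the nose towards the pivot.
- start_cap (a joint): first stage of the start button in m: 0 up, 0.006 at the halfway stop. Spring 1 N at the start, 2.5 N at the stop.
- start_core (a joint): second stage of the start button in m: 0 until the press exceeds 8 N, then 0.005 (at 10.5 N) fully down. The cap moves 11 mm in all and springs back when let go.
- start_top (a point): centre of the top face of the start button's cap, a round cap of 32 mm diameter, 76 mm above the counter when up; it moves with the cap. It presses straight down and stands in a flat ring of 48 mm diameter whose top is 62 mm above the counter.
- clip_0: hair section clip, a straight plastic stick 96 mm long (its own y), 12 mm wide (x) and 25 mm high (z) as it stands on its narrow edge, 12 g; origin at the centre of its underside, pinch it across the 12 mm anywhere near the middle. Three to five of the clips clip_0 to clip_4 are present, the others are absent.
- clip_1: hair section clip, a straight plastic stick 96 mm long (its own y), 12 mm wide (x) and 25 mm high (z) as it stands on its narrow edge, 12 g; origin at the centre of its underside, pinch it across the 12 mm anywhere near the middle. Three to five of the clips clip_0 to clip_4 are present, the others are absent.
- clip_2: hair section clip, a straight plastic stick 96 mm long (its own y), 12 mm wide (x) and 25 mm high (z) as it stands on its narrow edge, 12 g; origin at the centre of its underside, pinch it across the 12 mm anywhere near the middle. Three to five of the clips clip_0 to clip_4 are present, the others are absent.
- clip_3: hair section clip, a straight plastic stick 96 mm long (its own y), 12 mm wide (x) and 25 mm high (z) as it stands on its narrow edge, 12 g; origin at the centre of its underside, pinch it across the 12 mm anywhere near the middle. Three to five of the clips clip_0 to clip_4 are present, the others are absent.
- clip_4: hair section clip, a straight plastic stick 96 mm long (its own y), 12 mm wide (x) and 25 mm high (z) as it stands on its narrow edge, 12 g; origin at the centre of its underside, pinch it across the 12 mm anywhere near the middle. Three to five of the clips clip_0 to clip_4 are present, the others are absent.
- tape_roll: black roll of adhesive tape, a flat ring 62 mm in outer diameter and 19 mm high, lying flat on the floor of the box (which is 6 mm above the counter) at the start; origin at the centre of its underside. It can be pinched across its full width.
- cream_pot: low round pot, 58 mm diameter, 37 mm high, origin at its underside; leave it alone
- hair_spray: spray can, 58 mm diameter, 197 mm high, origin at its underside; leave it alone
- developer_0: small bottle with a pointed nozzle, 36 mm diameter, 126 mm high, origin at its underside; leave it alone

How it is judged (in metres and radians):
On the way, in this order (a step that is already met when the one before it is completed fails the run):
1. all clips are in the box, the tape roll is out of it on the counter and the lid is closed (x of clip_0 in the frame of steriliser between -0.07 and 0.07 m and y of clip_0 in the frame of steriliser between -0.115 and 0.115 m and z of clip_0 in the frame of steriliser between 0 and 0.06 m and x of clip_1 in the frame of steriliser between -0.07 and 0.07 m and y of clip_1 in the frame of steriliser between -0.115 and 0.115 m and z of clip_1 in the frame of steriliser between 0 and 0.06 m and x of clip_2 in the frame of steriliser between -0.07 and 0.07 m and y of clip_2 in the frame of steriliser between -0.115 and 0.115 m and z of clip_2 in the frame of steriliser between 0 and 0.06 m and x of clip_3 in the frame of steriliser between -0.07 and 0.07 m and y of clip_3 in the frame of steriliser between -0.115 and 0.115 m and z of clip_3 in the frame of steriliser between 0 and 0.06 m and x of clip_4 in the frame of steriliser between -0.07 and 0.07 m and y of clip_4 in the frame of steriliser between -0.115 and 0.115 m and z of clip_4 in the frame of steriliser between 0 and 0.06 m and (x of tape_roll in the frame of steriliser below -0.1 m or x of tape_roll in the frame of steriliser above 0.1 m or y of tape_roll in the frame of steriliser below -0.2 m or y of tape_roll in the frame of steriliser above 0.13 m) and height (world z) of tape_roll below 0.045 m and value of joint lid below 0.06 rad), for 0.2 s.
2. the turnbutton is turned over the lid (value of joint turnbutton above 1.25 rad and value of joint lid below 0.06 rad), for 0.2 s.
3. the start button is held at its halfway stop for 0.8 s (all of step 2 and value of joint start_cap above 0.0045 m and value of joint start_core below 0.001 m), for 0.8 s.
4. the start button is pressed fully down (all of step 2 and value of joint start_core above 0.004 m), for 0.05 s.
At the end, for the whole second after the job is handed in: Every clip present is inside the box, the tape roll is on the counter (its origin at least 25 mm from the box, 10 mm from the pod), the lid is closed (within 0.06 rad), the turnbutton is turned 1.25 rad or more, and the start button is up again (within 1.5 mm) (all of step 2 and x of clip_0 in the frame of steriliser between -0.07 and 0.07 m and y of clip_0 in the frame of steriliser between -0.115 and 0.115 m and z of clip_0 in the frame of steriliser between 0 and 0.06 m and x of clip_1 in the frame of steriliser between -0.07 and 0.07 m and y of clip_1 in the frame of steriliser between -0.115 and 0.115 m and z of clip_1 in the frame of steriliser between 0 and 0.06 m and x of clip_2 in the frame of steriliser between -0.07 and 0.07 m and y of clip_2 in the frame of steriliser between -0.115 and 0.115 m and z of clip_2 in the frame of steriliser between 0 and 0.06 m and x of clip_3 in the frame of steriliser between -0.07 and 0.07 m and y of clip_3 in the frame of steriliser between -0.115 and 0.115 m and z of clip_3 in the frame of steriliser between 0 and 0.06 m and x of clip_4 in the frame of steriliser between -0.07 and 0.07 m and y of clip_4 in the frame of steriliser between -0.115 and 0.115 m and z of clip_4 in the frame of steriliser between 0 and 0.06 m and (x of tape_roll in the frame of steriliser below -0.1 m or x of tape_roll in the frame of steriliser above 0.1 m or y of tape_roll in the frame of steriliser below -0.2 m or y of tape_roll in the frame of steriliser above 0.13 m) and height (world z) of tape_roll below 0.045 m and value of joint start_cap below 0.0015 m and value of joint start_core below 0.001 m); the robot touches nothing.
It fails at once if the start button is pressed past its halfway stop while the lid is not secured by the turnbutton (value of joint start_core above 0.0025 m and (value of joint turnbutton below 1.2 rad or value of joint lid above 0.1 rad)).
It fails at once if a pot or bottle standing by is moved more than 40 mm (distance of any of cream_pot, hair_spray, developer_0 from where it was at the start of the episode above 0.04 m).
Of clip_0, clip_1, clip_2, clip_3, clip_4 only 3 to 5 are there at a start; the rules pass over those that are not, and their reading is None.
At some moment in a run one of clip_0, clip_1, clip_2, clip_3, clip_4 may be knocked a few centimetres aside while the robot is not near it.
Once in a run the grip may slacken for a moment while it holds something.
It also fails if it takes over 210 s, if anything falls off the work surface, if the arm or the gripper's body presses on something with over 40 N, if the wrist force passes 120 N, or if a joint passes its speed limit or range.

## Working session

There is one attempt and no reset: what is moved stays moved. The work goes in short steps, Python scripts to look and compute and a tool call to move; the robot and the scene stay as the last step left them, time stands still between calls to the robot, and variables do not carry over. Pictures are saved under pics/ and viewed, at most 14 in all, crops included, and the job is handed in when it is done.

Besides the shell and the picture viewer there is one more tool, called after "Request:" as name(argument=value, ...), one argument or row to a line, values as JSON. servo_tool: Moves the arm, as the interface text tells. Its arguments: {"type":"object","properties":{"deltas":{"type":"array","items":{"type":"array"}},"grip":{"type":"number"}},"required":["deltas"]}

```bash
mkdir -p pics; ls; cat > h.py <<'E'
import numpy as np, cv2
from workcell import ctrl, get_image, close_job, finder
from scipy.spatial.transform import Rotation as R
def pts(im, mask=None):
    d=im["depth"]; m=(d>0) if mask is None else (mask&(d>0))
    v,u=np.nonzero(m); z=d[v,u]; K=im["K"]
    p=np.c_[(u-K[0,2])*z/K[0,0],(v-K[1,2])*z/K[1,1],z]
    return p@im["pose"][:3,:3].T+im["pose"][:3,3]
def proj(im,P):
    T=np.linalg.inv(im["pose"]); q=np.atleast_2d(P)@T[:3,:3].T+T[:3,3]; q=q@im["K"].T
    return q[:,:2]/q[:,2:]
def st():
    o=ctrl.get_obs(); print({k:np.round(v,3).tolist() for k,v in o.items() if k in("t","qpos","ee_pos","orientation","ft_force","width","grasp_force")}); return o
E
python3 - <<'E'
from h import *
st(); print(ctrl.grip_point_offset)
ims={n:get_image(n) for n in("scene","top")}
cv2.imwrite("pics/a.png",np.hstack([ims["scene"]["frame"],ims["top"]["frame"]])[:, :]) 
cv2.imwrite("pics/top0.png",ims["top"]["frame"]);cv2.imwrite("pics/scene0.png",ims["scene"]["frame"])
for n,im in ims.items():
    print(n,np.round(im["pose"],2).tolist(),im["K"][0,0])
    for q in ["steriliser","lid","turnbutton","turnbutton_nose","start_top","start_cap","clip_0","tape_roll","cream_pot","hair_spray","developer_0"]:
        for r in finder.silhouettes(q,im)[:7]:
            p=pts(im,r["mask"]); 
            print(n,q,round(r["score"],2),np.round(np.array(r["rect"])*[560,420,560,420]).astype(int).tolist(),np.round(np.median(p,0)).tolist() if len(p) else None, np.round(np.percentile(p,[2,98],axis=0)).tolist() if len(p) else None)
E
```

```text
pics
{'t': 0.0, 'qpos': [1.181, 0.424, 1.631, 0.0, 1.089, -0.019], 'ee_pos': [226.239, 581.983, 200.518], 'orientation': [-0.579, -3.087, 0.002], 'ft_force': [1.155, -0.088, 0.268], 'grasp_force': 0.0, 'width': 88.356}
18.700000000000003
scene [[0.49, -0.47, 0.73, -252.97], [-0.87, -0.28, 0.41, -497.33], [0.01, -0.84, -0.55, 674.17], [0.0, 0.0, 0.0, 1.0]] 381.893935336052
scene steriliser 0.59 [311, 212, 124, 132] [589.0, -147.0, 62.0] [[414.0, -311.0, 4.0], [649.0, -7.0, 200.0]]
scene lid 0.64 [317, 181, 90, 74] [625.0, -127.0, 138.0] [[597.0, -238.0, 68.0], [699.0, -4.0, 204.0]]
scene turnbutton 0.61 [289, 232, 21, 12] [428.0, -140.0, 89.0] [[421.0, -168.0, 14.0], [538.0, -100.0, 98.0]]
scene turnbutton_nose 0.57 [287, 232, 23, 16] [426.0, -138.0, 92.0] [[420.0, -168.0, 80.0], [436.0, -111.0, 98.0]]
scene turnbutton_nose 0.55 [308, 212, 122, 132] [589.0, -146.0, 62.0] [[414.0, -310.0, 4.0], [649.0, -7.0, 200.0]]
scene start_top 0.57 [350, 240, 10, 11] [495.0, -279.0, 74.0] [[485.0, -293.0, 58.0], [527.0, -264.0, 78.0]]
scene start_cap 0.54 [351, 240, 12, 14] [495.0, -280.0, 75.0] [
[... 1992 characters left out ...]
9.0, 199.0, 15.0] [[525.0, 168.0, 0.0], [555.0, 229.0, 24.0]]
top tape_roll 0.63 [309, 227, 23, 23] [524.0, -116.0, 24.0] [[494.0, -143.0, 19.0], [549.0, -91.0, 30.0]]
top cream_pot 0.71 [210, 169, 22, 28] [680.0, 147.0, 37.0] [[655.0, 122.0, 6.0], [708.0, 174.0, 43.0]]
top hair_spray 0.74 [444, 182, 48, 34] [614.0, -457.0, 166.0] [[593.0, -494.0, 10.0], [645.0, -443.0, 200.0]]
top hair_spray 0.67 [137, 229, 34, 11] [524.0, 352.0, 15.0] [[507.0, 314.0, 3.0], [540.0, 394.0, 24.0]]
top hair_spray 0.67 [309, 226, 23, 24] [519.0, -119.0, 24.0] [[493.0, -143.0, 6.0], [549.0, -91.0, 29.0]]
top developer_0 0.81 [398, 167, 16, 17] [669.0, -366.0, 68.0] [[658.0, -386.0, 10.0], [689.0, -355.0, 109.0]]
```

```bash
python3 - <<'E'
import cv2
a=cv2.imread("pics/top0.png")[130:300,90:490]
cv2.imwrite("pics/a.png",cv2.resize(a,None,fx=2,fy=2,interpolation=cv2.INTER_CUBIC))
E
```

```text
(no output)
```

View pics/a.png

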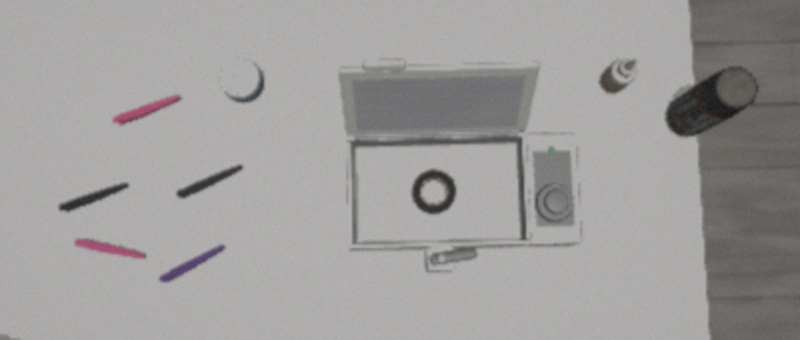

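```bash
cat > fit.py <<'E'
from h import *
from scipy.optimize import minimize
def model(x,y,tb=False):
    h=np.zeros_like(x)
    h[(abs(x)<75)&(abs(y)<120)]=65
    h[(abs(x)<69)&(abs(y)<114)]=6
    h[(abs(x)<75)&(y>-190)&(y<=-120)]=50
    return h
def fit(P,s0):
    def f(s):
        c,n=np.cos(s[2]),np.sin(s[2]); d=P[:,:2]-s[:2]
        x=d@[c,n]; y=d@[-n,c]
        ok=(x>-140)&(x<60)&(y>-115)&(y<170)&~((abs(y)<60)&(x<-72))&(np.hypot(x-PX[0],y-PX[1])>45)
        return np.minimum(abs(P[ok,2]-model(x[ok],y[ok])),25).mean()
    PX=(0,0); best=None
    for dx in(-8,0,8):
        for dw in(-.06,0,.06):
            r=minimize(f,np.array(s0)+[dx,0,dw],method="Nelder-Mead",options=dict(initial_simplex=np.array(s0)+[dx,0,dw]+np.array([[0,0,0],[6,0,0],[0,6,0],[0,0,.05]]),xatol=.01,fatol=1e-4))
            if best is None or r.fun<best.fun: best=r
    return best.x,best.fun
def clips(im):
    P=pts(im); hsv=cv2.cvtColor(im["frame"],cv2.COLOR_BGR2HSV)
    m=((hsv[...,1]>70)|(hsv[...,2]<95)).astype(np.uint8)
    out=[]
    n,l,s,c=cv2.connectedComponentsWithStats(m)
    for i in range(1,n):
        if s[i,4]<60: continue
        p=pts(im,l==i); 
        if not len(p): continue
        q=p[(p[:,2]>16)&(p[:,2]<32)]
        if len(q)<25 or len(q)<.3*len(p): continue
        c0=np.median(q,0); q=q[np.hypot(*(q-c0)[:,:2].T)<70]
        (cx,cy),(w,h),a=cv2.minAreaRect(q[:,:2].astype(np.float32))
        mu=q[:,:2].mean(0); u,sv,vt=np.linalg.svd(q[:,:2]-mu); ang=np.arctan2(vt[0,1],vt[0,0])%np.pi
        out.append((round(cx),round(cy),round(w),round(h),round(ang,3),s[i,4],np.round(mu).tolist()))
    return out
if __name__=="__main__":
    for n in("scene","top"):
        im=get_image(n); P=pts(im); P=P[P[:,2]<90]; print(n,fit(P,[520,-122,0.0]))
        print(*clips(im),sep="\n")
E
python3 fit.py
```

```text
scene (array([ 5.21256011e+02, -1.04135404e+02,  2.52610530e-03]), np.float64(7.731315136041653))
(665, -377, 16, 35, np.float64(1.716), np.int32(121), [663.0, -377.0])
(529, -125, 57, 36, np.float64(1.073), np.int32(228), [529.0, -126.0])
(445, -279, 7, 45, np.float64(1.579), np.int32(124), [447.0, -279.0])
top (array([ 5.18908017e+02, -1.18912403e+02,  6.71687247e-03]), np.float64(2.508770903405015))
(642, 289, 11, 80, np.float64(1.956), np.int32(129), [638.0, 303.0])
(588, -125, 1, 138, np.float64(1.579), np.int32(240), [588.0, -121.0])
(539, 197, 8, 82, np.float64(1.979), np.int32(115), [533.0, 210.0])
(520, -117, 55, 57, np.float64(2.535), np.int32(197), [520.0, -118.0])
(520, 361, 9, 81, np.float64(1.91), np.int32(125), [516.0, 371.0])
(451, 340, 73, 10, np.float64(1.368), np.int32(114), [454.0, 349.0])
(424, 221, 8, 78, np.float64(2.08), np.int32(85), [419.0, 232.0])
```

```bash
cat > plan.py <<'E'
import json,sys,math,os
# usage: plan.py x,y,z,psi[,speed mm/row] ... ; prints servo calls; updates commanded pose
S="cmd.json"
c=json.load(open(S)) if os.path.exists(S) else [226.443,582.519,201.275,1.2]
for a in sys.argv[1:]:
    if a.startswith("set:"): c=[float(v) for v in a[4:].split(",")]; continue
    v=a.split(","); t=[c[i] if v[i]=="." else float(v[i]) for i in range(4)]; sp=float(v[4]) if len(v)>4 else 38
    while 1:
        d=[t[i]-c[i] for i in range(4)]
        n=max(math.dist(t[:3],c[:3])/sp,abs(d[3])/.115); 
        k=max(1,math.ceil(n/5-.02)); d=[e/k for e in d]
        s,o=math.sin(c[3]),math.cos(c[3])
        tx=round(-s*d[0]+o*d[1]); ty=round(o*d[0]+s*d[1]); tz=round(-d[2]); r=round(-d[3],2)
        m=max(1,math.ceil(math.hypot(tx,ty,tz)/sp-.05),math.ceil(abs(r)/.12-.05)); m=min(m,5)
        print(a,"|",json.dumps([[[tx,ty,tz],[0,0,r]]])[1:-1],"x",min(5,m+(k==1)))
        c=[c[0]-s*tx+o*ty,c[1]+o*tx+s*ty,c[2]-tz,c[3]-r]
        if k==1: break
print("end",[round(v,2) for v in c]); json.dump(c,open(S,"w"))
E
python3 plan.py 250,560,260,1.2 490,-118,250,1.577
```

```text
250,560,260,1.2 | [[-30, -12, -59], [0, 0, -0.0]] x 3
490,-118,250,1.577 | [[-117, -136, 3], [0, 0, -0.09]] x 5
490,-118,250,1.577 | [[-105, -146, 2], [0, 0, -0.1]] x 5
490,-118,250,1.577 | [[-89, -156, 3], [0, 0, -0.09]] x 5
490,-118,250,1.577 | [[-75, -164, 2], [0, 0, -0.1]] x 5
end [489.57, -117.65, 250.27, 1.58]
```

Request:
servo_tool(
  deltas=[
    [[-30,-12,-59],[0,0,0]],
    [[-30,-12,-59],[0,0,0]],
    [[-30,-12,-59],[0,0,0]],
  ],
)

```text
t: 1.55
ee_pos: [252.5, 561.8, 265.3]
orientation: [0.58, 3.085, 0.011]
ft_force: [-0.8, 1.4, 0.4]
width: 87.8
grasp_force: 0.0
```

Request:
servo_tool(
  deltas=[
    [[-117,-136,3],[0,0,-0.09]],
    [[-117,-136,3],[0,0,-0.09]],
    [[-117,-136,3],[0,0,-0.09]],
    [[-117,-136,3],[0,0,-0.09]],
    [[-117,-136,3],[0,0,-0.09]],
  ],
)

```text
t: 1.97
ee_pos: [309.9, 386.9, 256.5]
orientation: [-0.442, -3.11, 0.004]
ft_force: [-0.6, 0.7, 0.3]
width: 87.6
grasp_force: 0.0
```

Request:
servo_tool(
  deltas=[
    [[-105,-146,2],[0,0,-0.1]],
    [[-105,-146,2],[0,0,-0.1]],
    [[-105,-146,2],[0,0,-0.1]],
    [[-105,-146,2],[0,0,-0.1]],
    [[-105,-146,2],[0,0,-0.1]],
  ],
)

```text
t: 2.38
ee_pos: [370.8, 218.5, 254.9]
orientation: [0.287, 3.128, -0.002]
ft_force: [0.0, 1.2, -0.1]
width: 88.0
grasp_force: 0.0
```

Request:
servo_tool(
  deltas=[
    [[-89,-156,3],[0,0,-0.09]],
    [[-89,-156,3],[0,0,-0.09]],
    [[-89,-156,3],[0,0,-0.09]],
    [[-89,-156,3],[0,0,-0.09]],
    [[-89,-156,3],[0,0,-0.09]],
  ],
)

```text
t: 2.8
ee_pos: [431.2, 49.0, 252.2]
orientation: [0.147, 3.137, -0.001]
ft_force: [0.8, 0.5, 0.4]
width: 87.6
grasp_force: 0.0
```

Request:
servo_tool(
  deltas=[
    [[-75,-164,2],[0,0,-0.1]],
    [[-75,-164,2],[0,0,-0.1]],
    [[-75,-164,2],[0,0,-0.1]],
    [[-75,-164,2],[0,0,-0.1]],
    [[-75,-164,2],[0,0,-0.1]],
  ],
)

```text
t: 3.22
ee_pos: [491.4, -121.6, 250.1]
orientation: [-0.011, 3.14, -0.002]
ft_force: [-0.4, -0.4, 0.2]
width: 87.9
grasp_force: 0.0
```

```bash
python3 - <<'E'
from h import *
from fit import fit
im=get_image("wrist"); st()
print(np.round(im["pose"],3).tolist())
P=pts(im); P=P[P[:,2]<90]; print(fit(P,[519,-119,.007]))
for q in ["turnbutton","turnbutton_nose","start_top","tape_roll"]:
    for r in finder.silhouettes(q,im)[:3]:
        p=pts(im,r["mask"]); print(q,round(r["score"],2),np.round(np.array(r["rect"])*[560,420,560,420]).astype(int).tolist(),np.round(np.percentile(p,[3,50,97],axis=0)).tolist())
cv2.imwrite("pics/w1.png",im["frame"])
E
```

```text
{'t': 3.267, 'qpos': [-0.266, 0.189, 1.841, -0.001, 1.11, -1.842], 'ee_pos': [491.748, -121.999, 249.979], 'orientation': [-0.009, 3.14, -0.002], 'ft_force': [1.781, -1.227, -0.226], 'grasp_force': 0.0, 'width': 87.757}
[[-0.007, 0.964, 0.268, 417.2], [1.0, 0.007, 0.002, -121.853], [-0.0, 0.268, -0.964, 433.874], [0.0, 0.0, 0.0, 1.0]]
(array([ 5.18908780e+02, -1.19245514e+02,  1.05264462e-02]), np.float64(2.2532610201773315))
turnbutton 0.41 [267, 258, 311, 293] [[443.0, -291.0, 5.0], [571.0, -143.0, 59.0], [646.0, -7.0, 196.0]]
turnbutton_nose 0.62 [264, 130, 61, 20] [[422.0, -164.0, 93.0], [430.0, -137.0, 96.0], [439.0, -111.0, 98.0]]
start_top 0.86 [143, 197, 31, 28] [[486.0, -288.0, 63.0], [499.0, -273.0, 76.0], [514.0, -261.0, 78.0]]
tape_roll 0.88 [284, 203, 48, 47] [[493.0, -143.0, 9.0], [520.0, -117.0, 25.0], [548.0, -90.0, 26.0]]
```

View pics/w1.png

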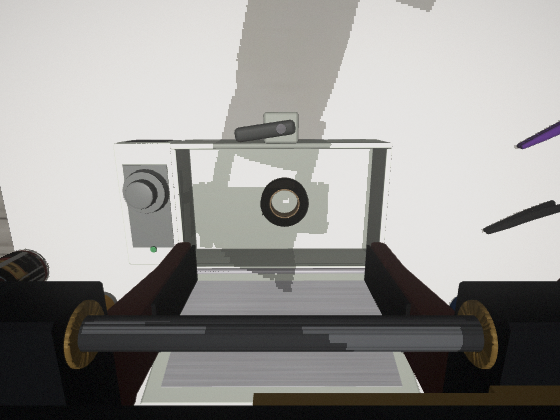

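```bash
python3 plan.py set:491.5,-121.9,250,1.576 520,-117,90,1.576 .,.,10,1.576,20
```

```text
520,-117,90,1.576 | [[-29, 5, 160], [0, 0, -0.0]] x 5
.,.,10,1.576,20 | [[0, 0, 80], [0, 0, -0.0]] x 5
end [520.47, -116.75, 10.0, 1.58]
```

Request:
servo_tool(
  deltas=[
    [[-29,5,160],[0,0,0]],
    [[-29,5,160],[0,0,0]],
    [[-29,5,160],[0,0,0]],
    [[-29,5,160],[0,0,0]],
    [[-29,5,160],[0,0,0]],
  ],
)

```text
t: 3.88
ee_pos: [514.3, -109.4, 83.8]
orientation: [0.018, -3.13, -0.005]
ft_force: [-0.5, 0.4, -0.8]
width: 87.6
grasp_force: 0.0
```

Request:
servo_tool(
  deltas=[
    [[0,0,20],[0,0,0]],
    [[0,0,40],[0,0,0]],
    [[0,0,60],[0,0,0]],
    [[0,0,72],[0,0,0]],
    [[0,0,80],[0,0,0]],
  ],
)

```text
t: 4.3
ee_pos: [518.6, -111.6, 10.8]
orientation: [-0.016, 3.141, 0.0]
ft_force: [0.2, 0.4, 0.4]
width: 87.8
grasp_force: 0.0
```

Request:
servo_tool(
  deltas=[
    [[0,0,0],[0,0,0]],
    [[0,0,0],[0,0,0]],
  ],
)

```text
t: 4.47
ee_pos: [519.0, -112.2, 11.3]
orientation: [-0.015, 3.141, -0.0]
ft_force: [-0.1, 0.3, -0.1]
width: 87.8
grasp_force: 0.0
```

Request:
servo_tool(
  deltas=[
    [[0,0,0],[0,0,0]],
    [[0,0,0],[0,0,0]],
    [[0,0,0],[0,0,0]],
    [[0,0,0],[0,0,0]],
    [[0,0,0],[0,0,0]],
  ],
  grip=1,
)

```text
t: 4.88
ee_pos: [518.7, -112.5, 10.6]
orientation: [-0.014, 3.141, -0.0]
ft_force: [0.1, -0.1, -0.4]
width: 57.9
grasp_force: 0.0
```

Request:
servo_tool(
  deltas=[
    [[0,0,0],[0,0,0]],
    [[0,0,0],[0,0,0]],
    [[0,0,0],[0,0,0]],
    [[0,0,0],[0,0,0]],
    [[0,0,0],[0,0,0]],
  ],
)

```text
t: 5.3
ee_pos: [518.5, -112.4, 10.2]
orientation: [0.014, -3.141, -0.0]
ft_force: [0.8, -0.2, 0.1]
width: 24.7
grasp_force: 0.0
```

```bash
python3 - <<'E'
from h import *
im=get_image("wrist"); st()
cv2.imwrite("pics/w2.png",im["frame"])
im=get_image("top")
for r in finder.silhouettes("tape_roll",im)[:3]:
        p=pts(im,r["mask"]); print(round(r["score"],2),np.round(np.array(r["rect"])*[560,420,560,420]).astype(int).tolist(),np.round(np.percentile(p,[3,50,97],axis=0)).tolist())
cv2.imwrite("pics/t2.png",im["frame"])
E
```

```text
{'t': 5.35, 'qpos': [-0.236, 0.587, 1.935, 0.0, 0.619, -1.816], 'ee_pos': [518.466, -112.376, 10.218], 'orientation': [0.014, -3.141, -0.0], 'ft_force': [-1.009, 0.327, 0.811], 'grasp_force': 0.0, 'width': 20.685}
0.26 [144, 254, 35, 6] [[440.0, 297.0, 11.0], [449.0, 337.0, 17.0], [460.0, 369.0, 24.0]]
```

View pics/w2.png

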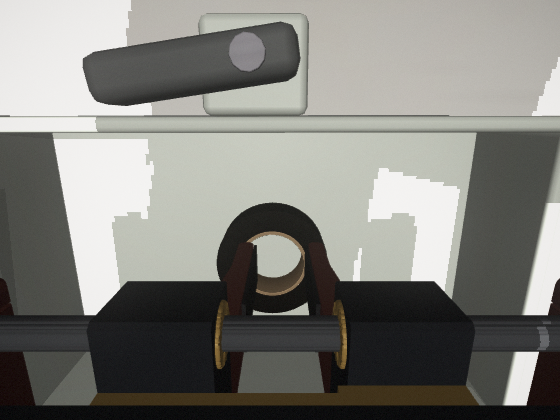

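```bash
python3 - <<'E'
from h import *
im=get_image("wrist"); st()
print(proj(im,[[518.5,-112.4,10.2],[518.5,-112.4,25],[520,-117,25],[443,-120,65]]))
for r in finder.silhouettes("tape_roll",im)[:2]:
    p=pts(im,r["mask"]); print(round(r["score"],2),np.round(np.percentile(p,[3,50,97],axis=0)).tolist())
    q=p[(p[:,2]>21)&(p[:,2]<29)]; print(len(q),q.min(0),q.max(0))
    (x,y),rad=cv2.minEnclosingCircle(q[:,:2].astype(np.float32)); print(x,y,rad)
E
```

```text
{'t': 5.5, 'qpos': [-0.236, 0.587, 1.935, -0.0, 0.619, -1.816], 'ee_pos': [518.495, -112.397, 10.235], 'orientation': [0.014, -3.141, -0.0], 'ft_force': [0.373, 0.396, -0.288], 'grasp_force': 0.0, 'width': 8.664}
[[280.11905758 248.8691992 ]
 [280.11640444 259.14459097]
 [271.60425825 261.63283439]
 [261.34431866 112.75746708]]
0.87 [[492.0, -144.0, 9.0], [507.0, -117.0, 24.0], [547.0, -90.0, 26.0]]
4210 [ 490.88739184 -147.05100573   21.01415989] [551.69684794 -86.83996462  26.87569172]
521.2925415039062 -116.83724975585938 30.41217613220215
```

```bash
python3 - <<'E'
from h import *
im=get_image("wrist"); o=st()
P=im["frame"]; cv2.imwrite("pics/w3.png",P)
d=im["depth"];K=im["K"]
for v in (240,250,260,270,280,300):
  row=[]
  for u in range(230,331,6):
    z=d[v,u]; p=im["pose"]@[(u-K[0,2])*z/K[0,0],(v-K[1,2])*z/K[1,1],z,1]; row.append((u,*np.round(p[:3]).astype(int).tolist()))
  print(v,row)
E
```

```text
{'t': 5.6, 'qpos': [-0.236, 0.587, 1.935, -0.0, 0.619, -1.816], 'ee_pos': [518.509, -112.382, 10.258], 'orientation': [0.014, -3.142, -0.0], 'ft_force': [0.217, -0.607, -0.613], 'grasp_force': 0.0, 'width': 1.876}
240 [(230, 508, -139, 24), (236, 508, -136, 25), (242, 508, -133, 24), (248, 507, -130, 26), (254, 515, -128, 6), (260, 514, -124, 7), (266, 514, -121, 7), (272, 514, -117, 7), (278, 514, -114, 7), (284, 515, -110, 6), (290, 515, -107, 6), (296, 508, -104, 25), (302, 508, -101, 24), (308, 507, -98, 25), (314, 508, -94, 24), (320, 507, -91, 25), (326, 515, -85, 5)]
250 [(230, 514, -139, 24), (236, 514, -136, 24), (242, 513, -133, 25), (248, 521, -131, 7), (254, 521, -128, 7), (260, 506, -122, 43), (266, 506, -119, 43), (272, 506, -116, 43), (278, 521, -114, 6), (284, 521, -110, 6), (290, 506, -108, 42), (296, 506, -105, 43), (302, 506, -102, 44), (308, 513, -97, 24), (314, 513, -94, 25), (320, 513, -91, 26), (326, 521, -85, 6)]
260 [(230, 519, -140, 25), (236, 445, -113, 194), (242, 522, -134, 20), (248, 527, -132, 7), (254, 527, -128, 7), (260, 506, -121, 55), (266, 506, -1
[... 665 characters left out ...]
26), (248, 506, -125, 74), (254, 506, -123, 73), (260, 506, -120, 74), (266, 506, -118, 74), (272, 508, -116, 71), (278, 538, -113, 11), (284, 537, -110, 13), (290, 508, -109, 70), (296, 506, -106, 74), (302, 506, -104, 74), (308, 506, -102, 74), (314, 506, -99, 74), (320, 530, -90, 26), (326, 540, -84, 7)]
300 [(230, 484, -124, 126), (236, 484, -123, 127), (242, 484, -121, 126), (248, 484, -120, 127), (254, 485, -119, 126), (260, 484, -117, 127), (266, 486, -116, 123), (272, 507, -115, 86), (278, 544, -113, 24), (284, 544, -110, 24), (290, 507, -109, 87), (296, 486, -109, 123), (302, 484, -108, 126), (308, 484, -106, 126), (314, 484, -105, 126), (320, 484, -104, 127), (326, 484, -102, 126)]
```

View pics/w3.png

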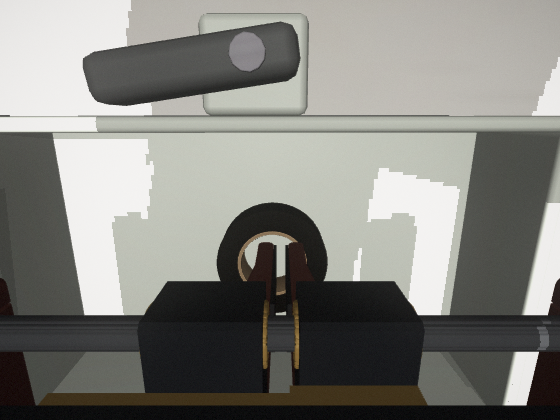

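Request:
servo_tool(
  deltas=[
    [[0,0,-40],[0,0,0]],
    [[0,0,-80],[0,0,0]],
    [[0,0,-120],[0,0,0]],
    [[0,0,-150],[0,0,0]],
    [[0,0,-150],[0,0,0]],
  ],
)

```text
t: 6.02
ee_pos: [522.4, -113.3, 166.4]
orientation: [-0.014, 3.131, -0.004]
ft_force: [0.2, -0.6, 0.9]
width: -0.1
grasp_force: 0.0
```

```bash
python3 - <<'E'
from h import *
im=get_image("scene"); o=st()
uv=proj(im,[o["ee_pos"]])[0]; print(uv)
u,v=uv.astype(int)
c=im["frame"][v-90:v+60,u-90:u+90]; cv2.imwrite("pics/s3.png",cv2.resize(c,None,fx=4,fy=4,interpolation=cv2.INTER_CUBIC))
P=pts(im); q=P[(abs(P[:,0]-518)<25)&(abs(P[:,1]+112)<40)&(P[:,2]>100)]
for y in range(-152,-72,5):
    s=q[abs(q[:,1]-y)<2.5]; print(y,np.round(s[:,2].min()) if len(s) else None,len(s))
E
```

```text
{'t': 6.067, 'qpos': [-0.236, 0.336, 1.868, -0.0, 0.93, -1.816], 'ee_pos': [520.867, -112.932, 163.64], 'orientation': [-0.015, 3.135, -0.003], 'ft_force': [-0.456, 0.343, -0.18], 'grasp_force': 0.0, 'width': 0.643}
[295.60151446 187.26404836]
-152 284.0 130
-147 279.0 226
-142 264.0 199
-137 265.0 83
-132 252.0 71
-127 216.0 109
-122 189.0 117
-117 187.0 84
-112 188.0 98
-107 190.0 95
-102 227.0 60
-97 290.0 40
-92 289.0 29
-87 290.0 47
-82 284.0 30
-77 278.0 28
```

View pics/s3.png

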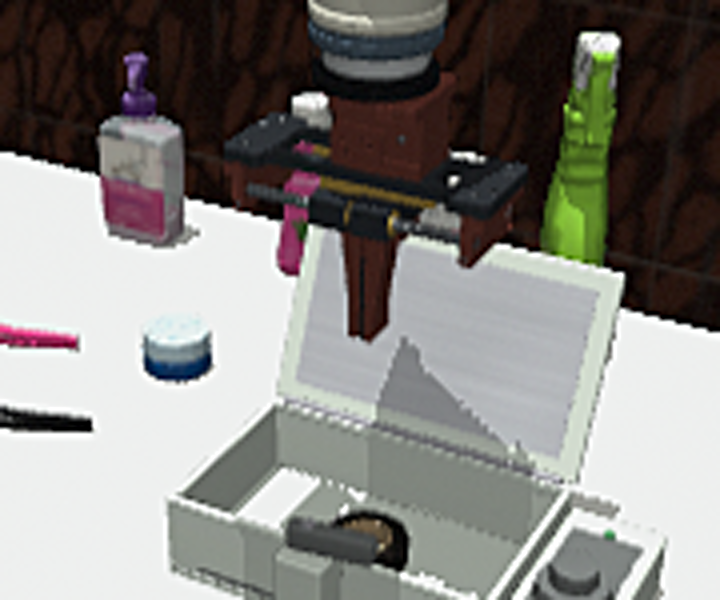

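```bash
python3 plan.py set:518.6,-112.4,160.3,1.58 521,-117,.,1.58 .,.,0,1.58 .,.,-12,1.58,3
```

```text
521,-117,.,1.58 | [[-2, -5, 0], [0, 0, -0.0]] x 2
.,.,0,1.58 | [[0, 0, 160], [0, 0, -0.0]] x 5
.,.,-12,1.58,3 | [[0, 0, 12], [0, 0, -0.0]] x 5
end [520.65, -117.38, -11.7, 1.58]
```

Request:
servo_tool(
  deltas=[
    [[-5,2,0],[0,0,0]],
    [[-5,2,0],[0,0,0]],
    [[-5,2,0],[0,0,0]],
    [[-5,2,0],[0,0,0]],
    [[-5,2,0],[0,0,0]],
  ],
  grip=-1,
)

```text
t: 6.48
ee_pos: [522.9, -110.2, 159.1]
orientation: [0.015, -3.139, -0.001]
ft_force: [-1.2, 0.6, -0.3]
width: 29.9
grasp_force: 0.0
```

Request:
servo_tool(
  deltas=[
    [[0,0,0],[0,0,0]],
    [[0,0,0],[0,0,0]],
    [[0,0,0],[0,0,0]],
    [[0,0,0],[0,0,0]],
    [[0,0,0],[0,0,0]],
  ],
)

```text
t: 6.9
ee_pos: [523.5, -110.3, 160.3]
orientation: [-0.014, 3.142, 0.0]
ft_force: [-0.4, -0.4, 0.8]
width: 63.6
grasp_force: 0.0
```

Request:
servo_tool(
  deltas=[
    [[3,-7,40],[0,0,0]],
    [[3,-7,80],[0,0,0]],
    [[3,-7,120],[0,0,0]],
    [[3,-7,150],[0,0,0]],
    [[3,-7,160],[0,0,0]],
  ],
)

```text
t: 7.32
ee_pos: [517.7, -116.7, -3.5]
orientation: [0.014, -3.136, -0.002]
ft_force: [-0.5, -0.0, 0.1]
width: 87.9
grasp_force: 0.0
```

Request:
servo_tool(
  deltas=[
    [[0,0,3],[0,0,0]],
    [[0,0,6],[0,0,0]],
    [[0,0,9],[0,0,0]],
    [[0,0,10],[0,0,0]],
    [[0,0,10],[0,0,0]],
  ],
)

```text
t: 7.73
ee_pos: [521.6, -117.6, -8.5]
orientation: [-0.015, 3.139, -0.001]
ft_force: [0.8, 0.4, -0.1]
width: 87.9
grasp_force: 0.0
```

Request:
servo_tool(
  deltas=[
    [[0,0,1],[0,0,0]],
    [[0,0,2],[0,0,0]],
    [[0,0,3],[0,0,0]],
    [[0,0,3],[0,0,0]],
  ],
)

```text
t: 8.07
ee_pos: [520.7, -117.4, -12.6]
orientation: [-0.015, 3.141, -0.0]
ft_force: [-0.5, -0.0, 0.3]
width: 88.0
grasp_force: 0.0
```

Request:
servo_tool(
  deltas=[
    [[0,0,1],[0,0,0]],
    [[0,0,2],[0,0,0]],
    [[0,0,2],[0,0,0]],
  ],
)

```text
t: 8.32
ee_pos: [520.4, -117.3, -14.9]
orientation: [0.014, -3.141, -0.0]
ft_force: [0.7, 0.2, 0.1]
width: 87.8
grasp_force: 0.0
```

Request:
servo_tool(
  deltas=[
    [[0,0,1],[0,0,0]],
    [[0,0,2],[0,0,0]],
    [[0,0,2],[0,0,0]],
  ],
)

```text
t: 8.57
ee_pos: [520.5, -117.4, -15.2]
orientation: [0.014, -3.141, -0.0]
ft_force: [-5.3, 1.1, 21.5]
width: 87.8
grasp_force: 10.8
```

Request:
servo_tool(
  deltas=[
    [[0,0,-3],[0,0,0]],
    [[0,0,-3],[0,0,0]],
    [[0,0,-3],[0,0,0]],
    [[0,0,-3],[0,0,0]],
    [[0,0,-3],[0,0,0]],
  ],
  grip=1,
)

```text
t: 8.98
ee_pos: [520.4, -117.3, -14.1]
orientation: [0.014, -3.141, -0.0]
ft_force: [-0.1, -0.5, 1.3]
width: 59.3
grasp_force: 30.0
```

Request:
servo_tool(
  deltas=[
    [[0,0,0],[0,0,0]],
    [[0,0,0],[0,0,0]],
    [[0,0,0],[0,0,0]],
    [[0,0,0],[0,0,0]],
    [[0,0,0],[0,0,0]],
  ],
)

```text
t: 9.4
ee_pos: [520.5, -117.4, -13.8]
orientation: [0.014, -3.141, -0.0]
ft_force: [-0.1, -0.1, -1.5]
width: 59.2
grasp_force: 30.0
```

```bash
python3 plan.py set:520.6,-117.4,-13.7,1.58 .,.,100,. 450,70,100,. .,.,-18,.
```

```text
.,.,100,. | [[0, 0, -114], [0, 0, -0.0]] x 4
450,70,100,. | [[34, 94, 0], [0, 0, -0.0]] x 3
450,70,100,. | [[35, 94, 0], [0, 0, -0.0]] x 4
.,.,-18,. | [[0, 0, 118], [0, 0, -0.0]] x 5
end [449.87, 69.96, -17.7, 1.58]
```

Request:
servo_tool(
  deltas=[
    [[0,0,-25],[0,0,0]],
    [[0,0,-55],[0,0,0]],
    [[0,0,-90],[0,0,0]],
    [[0,0,-114],[0,0,0]],
    [[0,0,-114],[0,0,0]],
  ],
)

```text
t: 9.82
ee_pos: [523.8, -118.2, 105.0]
orientation: [-0.014, 3.134, -0.003]
ft_force: [0.8, -0.5, 0.1]
width: 59.1
grasp_force: 30.0
```

Request:
servo_tool(
  deltas=[
    [[10,30,0],[0,0,0]],
    [[20,60,0],[0,0,0]],
    [[34,94,0],[0,0,0]],
    [[34,94,0],[0,0,0]],
  ],
)

```text
t: 10.15
ee_pos: [481.7, -19.9, 99.0]
orientation: [0.018, -3.137, -0.002]
ft_force: [-0.7, 0.4, -0.5]
width: 59.4
grasp_force: 30.0
```

Request:
servo_tool(
  deltas=[
    [[10,30,0],[0,0,0]],
    [[20,60,0],[0,0,0]],
    [[35,94,0],[0,0,0]],
    [[35,94,0],[0,0,0]],
  ],
)

```text
t: 10.48
ee_pos: [446.7, 73.3, 99.3]
orientation: [0.019, -3.138, -0.001]
ft_force: [-0.5, -0.5, -0.4]
width: 59.5
grasp_force: 30.0
```

Request:
servo_tool(
  deltas=[
    [[0,0,30],[0,0,0]],
    [[0,0,60],[0,0,0]],
    [[0,0,90],[0,0,0]],
    [[0,0,110],[0,0,0]],
    [[0,0,115],[0,0,0]],
  ],
)

```text
t: 10.9
ee_pos: [447.7, 69.3, -17.9]
orientation: [0.014, -3.136, 0.001]
ft_force: [-1.0, -0.7, -1.5]
width: 59.2
grasp_force: 30.0
```

Request:
servo_tool(
  deltas=[
    [[0,0,2],[0,0,0]],
    [[0,0,3],[0,0,0]],
    [[0,0,3],[0,0,0]],
  ],
)

```text
t: 11.15
ee_pos: [450.6, 69.9, -17.1]
orientation: [-0.014, 3.14, 0.0]
ft_force: [0.4, -0.4, -0.8]
width: 59.6
grasp_force: 30.0
```

```bash
python3 plan.py set:449.9,70,-17.7,1.58 .,.,150,. 480,270,240,1.1
```

```text
.,.,150,. | [[0, 0, -168], [0, 0, -0.0]] x 5
480,270,240,1.1 | [[-16, 100, -45], [0, 0, 0.24]] x 3
480,270,240,1.1 | [[8, 101, -45], [0, 0, 0.24]] x 4
end [480.3, 270.29, 240.3, 1.1]
```

Request:
servo_tool(
  deltas=[
    [[0,0,0],[0,0,0]],
    [[0,0,0],[0,0,0]],
    [[0,0,0],[0,0,0]],
    [[0,0,0],[0,0,0]],
    [[0,0,0],[0,0,0]],
  ],
  grip=-1,
)

```text
t: 11.57
ee_pos: [450.1, 70.0, -17.3]
orientation: [-0.015, 3.141, 0.0]
ft_force: [0.3, -0.5, 0.3]
width: 87.0
grasp_force: 0.0
```

Request:
servo_tool(
  deltas=[
    [[0,0,-30],[0,0,0]],
    [[0,0,-70],[0,0,0]],
    [[0,0,-110],[0,0,0]],
    [[0,0,-150],[0,0,0]],
    [[0,0,-168],[0,0,0]],
  ],
)

```text
t: 11.98
ee_pos: [451.8, 70.3, 154.8]
orientation: [-0.015, 3.136, 0.001]
ft_force: [1.2, 0.3, 0.4]
width: 87.9
grasp_force: 0.0
```

Request:
servo_tool(
  deltas=[
    [[-16,100,-45],[0,0,0.24]],
    [[-16,100,-45],[0,0,0.24]],
    [[-16,100,-45],[0,0,0.24]],
    [[-16,100,-45],[0,0,0.24]],
  ],
  grip=0.1,
)

```text
t: 12.32
ee_pos: [467.7, 174.8, 198.7]
orientation: [0.359, 3.115, 0.007]
ft_force: [0.5, -0.3, -0.3]
width: 64.6
grasp_force: 0.0
```

Request:
servo_tool(
  deltas=[
    [[8,101,-45],[0,0,0.24]],
    [[8,101,-45],[0,0,0.24]],
    [[8,101,-45],[0,0,0.24]],
    [[8,101,-45],[0,0,0.24]],
    [[8,101,-45],[0,0,0.24]],
  ],
)

```text
t: 12.73
ee_pos: [480.1, 271.0, 240.3]
orientation: [0.728, 3.056, 0.0]
ft_force: [0.4, -0.9, -0.4]
width: 39.8
grasp_force: 0.0
```

Request:
servo_tool(
  deltas=[
    [[0,0,0],[0,0,0]],
    [[0,0,0],[0,0,0]],
    [[0,0,0],[0,0,0]],
  ],
)

```text
t: 12.98
ee_pos: [479.6, 268.8, 239.5]
orientation: [-0.734, -3.053, 0.002]
ft_force: [0.1, -0.0, 0.4]
width: 39.7
grasp_force: 0.0
```

```bash
cat > wc.py <<'E'
from h import *
im=get_image("wrist"); st()
cv2.imwrite("pics/wc.png",im["frame"])
seen=[]
for r in finder.silhouettes("clip_0",im):
    p=pts(im,r["mask"]); q=p[(p[:,2]>17)&(p[:,2]<30)]
    if len(q)<20: continue
    c0=np.median(q,0); q=q[np.hypot(*(q-c0)[:,:2].T)<70]
    (cx,cy),(w,h),a=cv2.minAreaRect(q[:,:2].astype(np.float32))
    u,s,vt=np.linalg.svd(q[:,:2]-q[:,:2].mean(0)); ang=np.arctan2(vt[0,1],vt[0,0])%np.pi
    print("clip",round(r["score"],2),round(cx),round(cy),"size",round(w),round(h),"psi",round(ang-np.pi/2,2))
E
python3 wc.py; python3 - <<'E'
from h import *
im=get_image("top")
for r in finder.silhouettes("tape_roll",im)[:1]: print(np.round(np.median(pts(im,r["mask"]),0)))
E
```

```text
{'t': 13.033, 'qpos': [0.489, 0.27, 1.76, -0.0, 1.113, -0.609], 'ee_pos': [479.843, 268.969, 239.631], 'orientation': [-0.734, -3.054, 0.002], 'ft_force': [0.385, -0.131, 0.247], 'grasp_force': 0.0, 'width': 39.236}
clip 0.93 516 374 size 11 55 psi 0.38
clip 0.87 534 214 size 11 55 psi 0.44
clip 0.67 414 244 size 11 34 psi 0.48
clip 0.66 455 353 size 49 11 psi -0.23
clip 0.64 452 71 size 59 60 psi 0.62
clip 0.55 634 314 size 11 32 psi 0.38
[451.  69.  19.]
```

```bash
sed -i 's/p\[:,2\]>17/p[:,2]>5/' wc.py; python3 wc.py
```

```text
{'t': 13.233, 'qpos': [0.49, 0.27, 1.759, -0.0, 1.113, -0.609], 'ee_pos': [480.25, 269.785, 240.154], 'orientation': [-0.734, -3.055, 0.0], 'ft_force': [1.385, 0.062, 0.479], 'grasp_force': 0.0, 'width': 39.735}
clip 0.98 537 206 size 11 71 psi 0.45
clip 0.9 428 217 size 11 95 psi 0.49
clip 0.8 523 356 size 12 93 psi 0.36
clip 0.75 634 314 size 12 31 psi 0.36
clip 0.61 450 332 size 96 12 psi -0.22
```

View pics/wc.png

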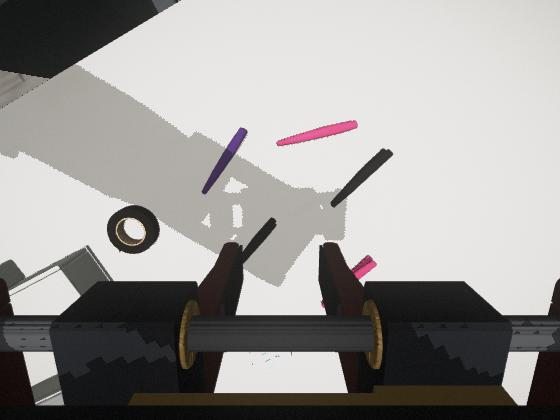

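```bash
python3 plan.py 428,217,60,.49 .,.,-17,. "set:428,217,-17,.49" .,.,110,. 460,90,115,1.58 519,-203,115,1.58 .,.,-10,.
```

```text
428,217,60,.49 | [[11, -36, 90], [0, 0, 0.31]] x 3
428,217,60,.49 | [[0, -37, 90], [0, 0, 0.3]] x 4
.,.,-17,. | [[0, 0, 77], [0, 0, -0.0]] x 3
.,.,110,. | [[0, 0, -127], [0, 0, -0.0]] x 5
460,90,115,1.58 | [[-64, -16, -2], [0, 0, -0.55]] x 5
460,90,115,1.58 | [[-46, -46, -3], [0, 0, -0.54]] x 5
519,-203,115,1.58 | [[-28, -147, 0], [0, 0, -0.0]] x 4
519,-203,115,1.58 | [[-28, -147, 0], [0, 0, -0.0]] x 5
.,.,-10,. | [[0, 0, 125], [0, 0, -0.0]] x 5
end [519.09, -203.43, -10.0, 1.58]
```

Request:
servo_tool(
  deltas=[
    [[11,-36,90],[0,0,0.31]],
    [[11,-36,90],[0,0,0.31]],
    [[11,-36,90],[0,0,0.31]],
    [[11,-36,90],[0,0,0.31]],
  ],
)

```text
t: 13.62
ee_pos: [450.6, 241.0, 146.9]
orientation: [-1.197, -2.899, 0.009]
ft_force: [-0.4, -0.3, 0.5]
width: 40.0
grasp_force: 0.0
```

Request:
servo_tool(
  deltas=[
    [[0,-37,90],[0,0,0.3]],
    [[0,-37,90],[0,0,0.3]],
    [[0,-37,90],[0,0,0.3]],
    [[0,-37,90],[0,0,0.3]],
    [[0,-37,90],[0,0,0.3]],
  ],
)

```text
t: 14.03
ee_pos: [429.4, 217.6, 61.0]
orientation: [1.612, 2.696, 0.001]
ft_force: [1.8, 0.3, 0.8]
width: 39.4
grasp_force: 0.0
```

Request:
servo_tool(
  deltas=[
    [[0,0,20],[0,0,0]],
    [[0,0,45],[0,0,0]],
    [[0,0,65],[0,0,0]],
    [[0,0,77],[0,0,0]],
    [[0,0,77],[0,0,0]],
  ],
)

```text
t: 14.45
ee_pos: [429.7, 217.9, -16.7]
orientation: [1.612, 2.696, 0.002]
ft_force: [0.4, -1.2, 0.3]
width: 39.3
grasp_force: 0.0
```

Request:
servo_tool(
  deltas=[
    [[0,0,0],[0,0,0]],
    [[0,0,0],[0,0,0]],
    [[0,0,0],[0,0,0]],
    [[0,0,0],[0,0,0]],
    [[0,0,0],[0,0,0]],
  ],
  grip=1,
)

```text
t: 14.87
ee_pos: [428.9, 217.3, -15.8]
orientation: [1.615, 2.693, 0.003]
ft_force: [-0.4, 0.2, 6.5]
width: 11.9
grasp_force: 30.0
```

Request:
servo_tool(
  deltas=[
    [[0,0,0],[0,0,0]],
    [[0,0,0],[0,0,0]],
  ],
)

```text
t: 15.03
ee_pos: [428.9, 217.3, -15.7]
orientation: [1.616, 2.693, 0.003]
ft_force: [0.6, 0.2, 7.2]
width: 11.9
grasp_force: 30.0
```

Request:
servo_tool(
  deltas=[
    [[0,0,-25],[0,0,0]],
    [[0,0,-60],[0,0,0]],
    [[0,0,-95],[0,0,0]],
    [[0,0,-127],[0,0,0]],
    [[0,0,-127],[0,0,0]],
  ],
)

```text
t: 15.45
ee_pos: [431.5, 218.5, 115.8]
orientation: [1.613, 2.689, 0.013]
ft_force: [1.3, 1.5, 0.5]
width: 11.8
grasp_force: 30.0
```

Request:
servo_tool(
  deltas=[
    [[-64,-16,-2],[0,0,-0.55]],
    [[-64,-16,-2],[0,0,-0.55]],
    [[-64,-16,-2],[0,0,-0.55]],
    [[-64,-16,-2],[0,0,-0.55]],
    [[-64,-16,-2],[0,0,-0.55]],
  ],
)

```text
t: 15.87
ee_pos: [443.9, 152.2, 112.0]
orientation: [-0.816, -3.033, 0.0]
ft_force: [-0.2, 0.7, 0.1]
width: 11.8
grasp_force: 3.0
```

Request:
servo_tool(
  deltas=[
    [[-46,-46,-3],[0,0,-0.54]],
    [[-46,-46,-3],[0,0,-0.54]],
    [[-46,-46,-3],[0,0,-0.54]],
    [[-46,-46,-3],[0,0,-0.54]],
    [[-46,-46,-3],[0,0,-0.54]],
  ],
)

```text
t: 16.28
ee_pos: [460.3, 89.2, 114.9]
orientation: [0.023, -3.141, 0.0]
ft_force: [-0.5, -0.3, -0.2]
width: 11.7
grasp_force: 30.0
```

Request:
servo_tool(
  deltas=[
    [[-28,-147,0],[0,0,0]],
    [[-28,-147,0],[0,0,0]],
    [[-28,-147,0],[0,0,0]],
    [[-28,-147,0],[0,0,0]],
  ],
)

```text
t: 16.62
ee_pos: [490.2, -59.6, 115.1]
orientation: [-0.014, 3.141, -0.001]
ft_force: [-1.1, -0.1, -0.1]
width: 11.9
grasp_force: 30.0
```

Request:
servo_tool(
  deltas=[
    [[-28,-147,0],[0,0,0]],
    [[-28,-147,0],[0,0,0]],
    [[-28,-147,0],[0,0,0]],
    [[-28,-147,0],[0,0,0]],
    [[-28,-147,0],[0,0,0]],
  ],
)

```text
t: 17.03
ee_pos: [520.3, -208.1, 115.1]
orientation: [-0.009, 3.14, -0.003]
ft_force: [-0.3, -0.4, -0.2]
width: 11.9
grasp_force: 30.0
```

Request:
servo_tool(
  deltas=[
    [[0,0,0],[0,0,0]],
    [[0,0,0],[0,0,0]],
  ],
)

```text
t: 17.2
ee_pos: [518.3, -202.8, 114.7]
orientation: [0.014, -3.14, -0.001]
ft_force: [0.5, -0.1, 0.8]
width: 12.1
grasp_force: 30.0
```

```bash
python3 - <<'E'
from h import *
for n in("scene","wrist"):
  im=get_image(n)
  for r in finder.silhouettes("clip_0",im)[:6]:
    p=pts(im,r["mask"]); 
    print(n,round(r["score"],2),np.round(np.percentile(p,[5,50,95],axis=0)).tolist())
  if n=="scene":
    u,v=proj(im,[[519,-203,120]])[0].astype(int); c=im["frame"][v-60:v+60,u-70:u+70]; c=cv2.resize(c,None,fx=3.3,fy=3.3)
  else: cv2.imwrite("pics/h1.png",np.hstack([c,cv2.resize(im["frame"],(396,396))[:c.shape[0]]]) if c.shape[0]==396 else c)
E
```

```text
scene 0.68 [[527.0, 158.0, 4.0], [541.0, 192.0, 9.0], [557.0, 226.0, 17.0]]
scene 0.64 [[441.0, 301.0, 3.0], [449.0, 336.0, 13.0], [458.0, 361.0, 17.0]]
scene 0.44 [[631.0, 246.0, -1.0], [646.0, 282.0, 6.0], [662.0, 318.0, 17.0]]
scene 0.39 [[473.0, -209.0, 111.0], [491.0, -206.0, 143.0], [542.0, -191.0, 153.0]]
wrist 0.6 [[473.0, -207.0, 144.0], [503.0, -202.0, 147.0], [538.0, -197.0, 155.0]]
```

View pics/h1.png

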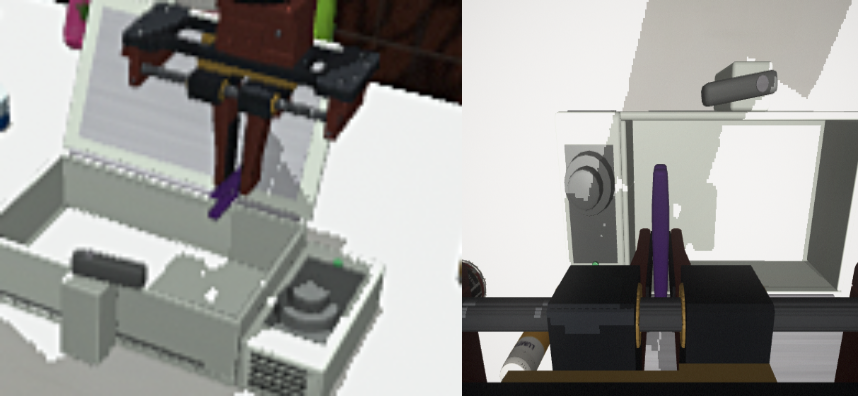

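Request:
servo_tool(
  deltas=[
    [[0,0,35],[0,0,0]],
    [[0,0,70],[0,0,0]],
    [[0,0,100],[0,0,0]],
    [[0,0,118],[0,0,0]],
    [[0,0,124],[0,0,0]],
  ],
)

```text
t: 17.82
ee_pos: [517.1, -201.7, -10.9]
orientation: [0.016, -3.137, -0.003]
ft_force: [-8.1, 5.2, 33.7]
width: 11.6
grasp_force: 30.0
```

Request:
servo_tool(
  deltas=[
    [[0,0,0],[0,0,0]],
    [[0,0,0],[0,0,0]],
  ],
)

```text
t: 17.98
ee_pos: [519.3, -202.8, -8.6]
orientation: [0.016, -3.141, -0.0]
ft_force: [-0.2, -0.3, 0.5]
width: 11.6
grasp_force: 30.0
```

Request:
servo_tool(
  deltas=[
    [[0,0,0],[0,0,0]],
    [[0,0,0],[0,0,0]],
    [[0,0,0],[0,0,0]],
  ],
  grip=0.43,
)

```text
t: 18.23
ee_pos: [519.7, -203.6, -8.0]
orientation: [-0.015, 3.14, -0.001]
ft_force: [0.8, -0.4, -0.6]
width: 24.9
grasp_force: 0.0
```

Request:
servo_tool(
  deltas=[
    [[0,0,-30],[0,0,0]],
    [[0,0,-65],[0,0,0]],
    [[0,0,-100],[0,0,0]],
    [[0,0,-124],[0,0,0]],
    [[0,0,-124],[0,0,0]],
  ],
)

```text
t: 18.65
ee_pos: [522.6, -204.9, 120.9]
orientation: [-0.014, 3.133, -0.006]
ft_force: [0.9, -1.0, 0.0]
width: 25.0
grasp_force: 0.0
```

```bash
python3 plan.py set:519.1,-203.4,115,1.58 460,90,115,1.58  450,332,80,-.22 .,.,-16,.
```

```text
460,90,115,1.58 | [[28, 147, 0], [0, 0, -0.0]] x 4
460,90,115,1.58 | [[28, 147, 0], [0, 0, -0.0]] x 5
450,332,80,-.22 | [[2, 61, 9], [0, 0, 0.45]] x 4
450,332,80,-.22 | [[28, 53, 9], [0, 0, 0.45]] x 4
450,332,80,-.22 | [[49, 36, 8], [0, 0, 0.45]] x 4
450,332,80,-.22 | [[59, 12, 9], [0, 0, 0.45]] x 5
.,.,-16,. | [[0, 0, 96], [0, 0, -0.0]] x 4
end [450.54, 331.85, -16.0, -0.22]
```

Request:
servo_tool(
  deltas=[
    [[28,147,0],[0,0,0]],
    [[28,147,0],[0,0,0]],
    [[28,147,0],[0,0,0]],
    [[28,147,0],[0,0,0]],
  ],
  grip=0.1,
)

```text
t: 18.98
ee_pos: [487.9, -54.1, 114.9]
orientation: [0.015, -3.14, -0.001]
ft_force: [0.4, 1.2, 0.2]
width: 39.4
grasp_force: 0.0
```

Request:
servo_tool(
  deltas=[
    [[28,147,0],[0,0,0]],
    [[28,147,0],[0,0,0]],
    [[28,147,0],[0,0,0]],
    [[28,147,0],[0,0,0]],
  ],
)

```text
t: 19.32
ee_pos: [459.0, 92.7, 115.0]
orientation: [0.016, -3.141, -0.001]
ft_force: [1.0, -0.9, -0.5]
width: 39.4
grasp_force: 0.0
```

Request:
servo_tool(
  deltas=[
    [[2,61,9],[0,0,0.45]],
    [[2,61,9],[0,0,0.45]],
    [[2,61,9],[0,0,0.45]],
    [[2,61,9],[0,0,0.45]],
  ],
)

```text
t: 19.65
ee_pos: [457.2, 152.5, 105.7]
orientation: [-0.692, -3.064, 0.0]
ft_force: [-0.4, -0.8, -0.1]
width: 39.3
grasp_force: 0.0
```

Request:
servo_tool(
  deltas=[
    [[28,53,9],[0,0,0.45]],
    [[28,53,9],[0,0,0.45]],
    [[28,53,9],[0,0,0.45]],
    [[28,53,9],[0,0,0.45]],
  ],
)

```text
t: 19.98
ee_pos: [454.7, 211.9, 96.7]
orientation: [-1.359, -2.832, 0.001]
ft_force: [-0.1, -0.6, 0.1]
width: 39.5
grasp_force: 0.0
```

Request:
servo_tool(
  deltas=[
    [[49,36,8],[0,0,0.45]],
    [[49,36,8],[0,0,0.45]],
    [[49,36,8],[0,0,0.45]],
    [[49,36,8],[0,0,0.45]],
  ],
)

```text
t: 20.32
ee_pos: [451.9, 272.7, 88.7]
orientation: [-1.957, -2.457, 0.0]
ft_force: [0.5, -0.2, -0.7]
width: 39.3
grasp_force: 0.0
```

Request:
servo_tool(
  deltas=[
    [[59,12,9],[0,0,0.45]],
    [[59,12,9],[0,0,0.45]],
    [[59,12,9],[0,0,0.45]],
    [[59,12,9],[0,0,0.45]],
    [[59,12,9],[0,0,0.45]],
  ],
)

```text
t: 20.73
ee_pos: [450.1, 331.9, 79.7]
orientation: [-2.454, -1.962, 0.001]
ft_force: [0.2, -0.1, -0.9]
width: 39.3
grasp_force: 0.0
```

```bash
python3 wc.py; python3 - <<'E'
from h import *
im=get_image("top")
for r in finder.silhouettes("clip_0",im)[:7]:
    p=pts(im,r["mask"]); print(round(r["score"],2),np.round(np.percentile(p,[4,50,96],axis=0)).tolist())
E
```

```text
{'t': 20.783, 'qpos': [0.614, 0.498, 1.853, 0.0, 0.791, 0.832], 'ee_pos': [450.157, 331.652, 79.798], 'orientation': [-2.45, -1.967, 0.001], 'ft_force': [-0.977, 0.112, 0.132], 'grasp_force': 0.0, 'width': 39.449}
clip 0.95 523 356 size 12 95 psi 0.36
clip 0.92 646 286 size 12 95 psi 0.37
clip 0.82 450 333 size 93 12 psi -0.22
0.74 [[628.0, 249.0, -1.0], [643.0, 290.0, 14.0], [660.0, 323.0, 23.0]]
0.72 [[523.0, 157.0, 2.0], [541.0, 195.0, 16.0], [560.0, 231.0, 23.0]]
0.56 [[440.0, 292.0, 9.0], [449.0, 329.0, 15.0], [458.0, 359.0, 22.0]]
0.47 [[523.0, 316.0, -0.0], [530.0, 333.0, 14.0], [538.0, 348.0, 19.0]]
0.45 [[476.0, -207.0, 16.0], [512.0, -202.0, 21.0], [556.0, -198.0, 30.0]]
```

```bash
python3 plan.py .,.,110,. 460,90,115,1.58 519,-161,115,1.58 .,.,-7,.
```

```text
.,.,110,. | [[0, 0, -126], [0, 0, -0.0]] x 5
460,90,115,1.58 | [[-58, 16, -1], [0, 0, -0.45]] x 4
460,90,115,1.58 | [[-59, -12, -1], [0, 0, -0.45]] x 4
460,90,115,1.58 | [[-49, -36, -2], [0, 0, -0.45]] x 4
460,90,115,1.58 | [[-28, -54, -1], [0, 0, -0.45]] x 5
519,-161,115,1.58 | [[-28, -126, 0], [0, 0, -0.0]] x 4
519,-161,115,1.58 | [[-28, -126, 0], [0, 0, -0.0]] x 5
.,.,-7,. | [[0, 0, 122], [0, 0, -0.0]] x 5
end [518.68, -161.42, -7.0, 1.58]
```

Request:
servo_tool(
  deltas=[
    [[0,1,30],[0,0,0]],
    [[0,1,60],[0,0,0]],
    [[0,1,80],[0,0,0]],
    [[0,1,91],[0,0,0]],
    [[0,1,95],[0,0,0]],
  ],
)

```text
t: 21.35
ee_pos: [450.7, 330.6, -16.4]
orientation: [-2.451, -1.965, 0.005]
ft_force: [0.6, -0.0, -0.4]
width: 39.7
grasp_force: 0.0
```

Request:
servo_tool(
  deltas=[
    [[0,0,0],[0,0,0]],
    [[0,0,0],[0,0,0]],
  ],
)

```text
t: 21.52
ee_pos: [452.2, 331.8, -14.0]
orientation: [2.452, 1.964, 0.002]
ft_force: [0.6, 0.5, -0.5]
width: 39.6
grasp_force: 0.0
```

Request:
servo_tool(
  deltas=[
    [[0,0,0],[0,0,0]],
    [[0,0,0],[0,0,0]],
    [[0,0,0],[0,0,0]],
    [[0,0,0],[0,0,0]],
    [[0,0,0],[0,0,0]],
  ],
  grip=1,
)

```text
t: 21.93
ee_pos: [451.8, 331.7, -14.2]
orientation: [2.452, 1.964, 0.001]
ft_force: [-0.7, -0.3, 4.4]
width: 11.5
grasp_force: 30.0
```

Request:
servo_tool(
  deltas=[
    [[0,0,-25],[0,0,0]],
    [[0,0,-60],[0,0,0]],
    [[0,0,-95],[0,0,0]],
    [[0,0,-126],[0,0,0]],
    [[0,0,-126],[0,0,0]],
  ],
)

```text
t: 22.35
ee_pos: [454.8, 333.8, 117.3]
orientation: [2.451, 1.964, 0.015]
ft_force: [0.9, 0.2, 0.9]
width: 11.7
grasp_force: 30.0
```

Request:
servo_tool(
  deltas=[
    [[-58,16,-1],[0,0,-0.45]],
    [[-58,16,-1],[0,0,-0.45]],
    [[-58,16,-1],[0,0,-0.45]],
    [[-58,16,-1],[0,0,-0.45]],
  ],
)

```text
t: 22.68
ee_pos: [454.2, 270.0, 112.0]
orientation: [-1.946, -2.466, 0.001]
ft_force: [0.3, 0.9, -0.0]
width: 11.9
grasp_force: 30.0
```

Request:
servo_tool(
  deltas=[
    [[-59,-12,-1],[0,0,-0.45]],
    [[-59,-12,-1],[0,0,-0.45]],
    [[-59,-12,-1],[0,0,-0.45]],
    [[-59,-12,-1],[0,0,-0.45]],
  ],
)

```text
t: 23.02
ee_pos: [455.9, 209.8, 112.8]
orientation: [-1.347, -2.838, 0.001]
ft_force: [-0.1, 0.3, 0.2]
width: 11.6
grasp_force: 30.0
```

Request:
servo_tool(
  deltas=[
    [[-49,-36,-2],[0,0,-0.45]],
    [[-49,-36,-2],[0,0,-0.45]],
    [[-49,-36,-2],[0,0,-0.45]],
    [[-49,-36,-2],[0,0,-0.45]],
  ],
)

```text
t: 23.35
ee_pos: [458.7, 149.2, 114.9]
orientation: [-0.68, -3.066, 0.001]
ft_force: [0.2, 0.3, 0.3]
width: 11.6
grasp_force: 30.0
```

Request:
servo_tool(
  deltas=[
    [[-28,-54,-1],[0,0,-0.45]],
    [[-28,-54,-1],[0,0,-0.45]],
    [[-28,-54,-1],[0,0,-0.45]],
    [[-28,-54,-1],[0,0,-0.45]],
  ],
)

```text
t: 23.68
ee_pos: [461.0, 88.4, 115.9]
orientation: [0.021, -3.141, 0.0]
ft_force: [-1.6, -0.2, -0.2]
width: 11.8
grasp_force: 30.0
```

Request:
servo_tool(
  deltas=[
    [[-28,-126,0],[0,0,0]],
    [[-28,-126,0],[0,0,0]],
    [[-28,-126,0],[0,0,0]],
    [[-28,-126,0],[0,0,0]],
  ],
)

```text
t: 24.02
ee_pos: [492.1, -40.8, 116.2]
orientation: [-0.009, 3.14, -0.002]
ft_force: [0.1, -0.7, -0.4]
width: 11.8
grasp_force: 30.0
```

Request:
servo_tool(
  deltas=[
    [[-28,-126,0],[0,0,0]],
    [[-28,-126,0],[0,0,0]],
    [[-28,-126,0],[0,0,0]],
    [[-28,-126,0],[0,0,0]],
    [[-28,-126,0],[0,0,0]],
  ],
)

```text
t: 24.43
ee_pos: [519.8, -163.5, 115.8]
orientation: [0.009, -3.142, -0.0]
ft_force: [-0.1, 0.7, -0.9]
width: 11.5
grasp_force: 30.0
```

Request:
servo_tool(
  deltas=[
    [[0,0,30],[0,0,0]],
    [[0,0,60],[0,0,0]],
    [[0,0,85],[0,0,0]],
    [[0,0,105],[0,0,0]],
    [[0,0,114],[0,0,0]],
  ],
)

```text
t: 24.85
ee_pos: [517.2, -159.2, -0.4]
orientation: [0.017, -3.137, -0.003]
ft_force: [-0.8, 0.2, -0.3]
width: 11.8
grasp_force: 30.0
```

Request:
servo_tool(
  deltas=[
    [[0,0,4],[0,0,0]],
    [[0,0,8],[0,0,0]],
    [[0,0,10],[0,0,0]],
    [[0,0,10],[0,0,0]],
  ],
)

```text
t: 25.18
ee_pos: [520.2, -161.6, -7.1]
orientation: [-0.015, 3.141, -0.0]
ft_force: [0.1, -0.5, -0.3]
width: 11.7
grasp_force: 30.0
```

```bash
python3 plan.py set:519.6,-161.4,116,1.58 470,90,115,1.35  523,356,80,.36 .,.,-15,. .,.,110,. 460,90,115,1.58 519,-119,115,1.58 .,.,-8,.
```

```text
470,90,115,1.35 | [[24, 126, 0], [0, 0, 0.11]] x 4
470,90,115,1.35 | [[37, 123, 1], [0, 0, 0.12]] x 5
523,356,80,.36 | [[3, 135, 18], [0, 0, 0.5]] x 5
523,356,80,.36 | [[68, 117, 17], [0, 0, 0.49]] x 5
.,.,-15,. | [[0, 0, 95], [0, 0, -0.0]] x 4
.,.,110,. | [[0, 0, -125], [0, 0, -0.0]] x 5
460,90,115,1.58 | [[-75, -51, -2], [0, 0, -0.41]] x 4
460,90,115,1.58 | [[-49, -77, -2], [0, 0, -0.41]] x 4
460,90,115,1.58 | [[-15, -90, -1], [0, 0, -0.4]] x 5
519,-119,115,1.58 | [[-29, -105, 0], [0, 0, -0.0]] x 3
519,-119,115,1.58 | [[-28, -104, 0], [0, 0, -0.0]] x 4
.,.,-8,. | [[0, 0, 123], [0, 0, -0.0]] x 5
end [518.8, -118.7, -8.0, 1.58]
```

Request:
servo_tool(
  deltas=[
    [[0,0,0],[0,0,0]],
    [[0,0,0],[0,0,0]],
    [[0,0,0],[0,0,0]],
  ],
  grip=0.43,
)

```text
t: 25.43
ee_pos: [520.2, -162.0, -7.0]
orientation: [-0.014, 3.14, -0.001]
ft_force: [-0.2, 0.4, 0.3]
width: 24.6
grasp_force: 0.0
```

Request:
servo_tool(
  deltas=[
    [[0,0,-30],[0,0,0]],
    [[0,0,-65],[0,0,0]],
    [[0,0,-100],[0,0,0]],
    [[0,0,-124],[0,0,0]],
    [[0,0,-124],[0,0,0]],
  ],
)

```text
t: 25.85
ee_pos: [523.1, -163.0, 121.7]
orientation: [-0.014, 3.133, -0.005]
ft_force: [1.4, 0.1, -0.3]
width: 24.4
grasp_force: 0.0
```

Request:
servo_tool(
  deltas=[
    [[24,126,0],[0,0,0.11]],
    [[24,126,0],[0,0,0.11]],
    [[24,126,0],[0,0,0.11]],
    [[24,126,0],[0,0,0.11]],
  ],
  grip=0.1,
)

```text
t: 26.18
ee_pos: [491.9, -31.4, 115.7]
orientation: [-0.154, -3.135, -0.002]
ft_force: [-0.6, -0.4, -0.0]
width: 39.4
grasp_force: 0.0
```

Request:
servo_tool(
  deltas=[
    [[37,123,1],[0,0,0.12]],
    [[37,123,1],[0,0,0.12]],
    [[37,123,1],[0,0,0.12]],
    [[37,123,1],[0,0,0.12]],
  ],
)

```text
t: 26.52
ee_pos: [468.7, 94.0, 114.9]
orientation: [-0.342, -3.122, -0.001]
ft_force: [-0.1, -0.0, -0.2]
width: 39.2
grasp_force: 0.0
```

Request:
servo_tool(
  deltas=[
    [[3,135,18],[0,0,0.5]],
    [[3,135,18],[0,0,0.5]],
    [[3,135,18],[0,0,0.5]],
    [[3,135,18],[0,0,0.5]],
    [[3,135,18],[0,0,0.5]],
  ],
)

```text
t: 26.93
ee_pos: [497.9, 225.8, 96.5]
orientation: [1.113, 2.937, 0.002]
ft_force: [0.4, 0.1, 0.6]
width: 39.7
grasp_force: 0.0
```

Request:
servo_tool(
  deltas=[
    [[68,117,17],[0,0,0.49]],
    [[68,117,17],[0,0,0.49]],
    [[68,117,17],[0,0,0.49]],
    [[68,117,17],[0,0,0.49]],
    [[68,117,17],[0,0,0.49]],
  ],
)

```text
t: 27.35
ee_pos: [523.5, 357.8, 79.3]
orientation: [1.79, 2.581, 0.001]
ft_force: [-0.3, -0.4, 0.3]
width: 39.7
grasp_force: 0.0
```

Request:
servo_tool(
  deltas=[
    [[0,0,0],[0,0,0]],
    [[0,0,0],[0,0,0]],
  ],
)

```text
t: 27.52
ee_pos: [522.4, 353.7, 79.8]
orientation: [-1.784, -2.585, 0.003]
ft_force: [0.2, -0.7, 0.4]
width: 39.4
grasp_force: 0.0
```

```bash
python3 wc.py
```

```text
{'t': 27.567, 'qpos': [0.576, 0.583, 1.687, -0.0, 0.873, 0.215], 'ee_pos': [522.582, 353.531, 80.036], 'orientation': [-1.786, -2.584, 0.002], 'ft_force': [0.574, 0.496, -0.919], 'grasp_force': 0.0, 'width': 39.521}
clip 0.88 523 357 size 11 95 psi 0.35
clip 0.58 537 209 size 11 51 psi 0.45
```

Request:
servo_tool(
  deltas=[
    [[0,0,30],[0,0,0]],
    [[0,0,60],[0,0,0]],
    [[0,0,80],[0,0,0]],
    [[0,0,91],[0,0,0]],
    [[0,0,95],[0,0,0]],
  ],
)

```text
t: 28.03
ee_pos: [521.9, 353.6, -16.3]
orientation: [-1.788, -2.582, 0.005]
ft_force: [0.8, 0.2, 0.2]
width: 39.3
grasp_force: 0.0
```

Request:
servo_tool(
  deltas=[
    [[0,0,0],[0,0,0]],
    [[0,0,0],[0,0,0]],
  ],
)

```text
t: 28.2
ee_pos: [523.6, 355.3, -13.7]
orientation: [1.788, 2.583, 0.002]
ft_force: [-0.4, 0.3, 1.0]
width: 39.5
grasp_force: 0.0
```

Request:
servo_tool(
  deltas=[
    [[0,0,0],[0,0,0]],
    [[0,0,0],[0,0,0]],
    [[0,0,0],[0,0,0]],
    [[0,0,0],[0,0,0]],
    [[0,0,0],[0,0,0]],
  ],
  grip=1,
)

```text
t: 28.62
ee_pos: [523.2, 355.5, -14.2]
orientation: [1.787, 2.583, 0.001]
ft_force: [-0.3, -0.7, 2.7]
width: 11.9
grasp_force: 30.0
```

Request:
servo_tool(
  deltas=[
    [[0,0,-25],[0,0,0]],
    [[0,0,-60],[0,0,0]],
    [[0,0,-95],[0,0,0]],
    [[0,0,-125],[0,0,0]],
    [[0,0,-125],[0,0,0]],
  ],
)

```text
t: 29.03
ee_pos: [526.3, 357.6, 116.9]
orientation: [1.786, 2.58, 0.015]
ft_force: [1.2, 0.9, 0.1]
width: 11.5
grasp_force: 30.0
```

Request:
servo_tool(
  deltas=[
    [[-75,-51,-2],[0,0,-0.41]],
    [[-75,-51,-2],[0,0,-0.41]],
    [[-75,-51,-2],[0,0,-0.41]],
    [[-75,-51,-2],[0,0,-0.41]],
  ],
)

```text
t: 29.37
ee_pos: [500.0, 264.2, 111.8]
orientation: [-1.218, -2.895, 0.003]
ft_force: [0.3, 0.1, -0.2]
width: 11.3
grasp_force: 30.0
```

Request:
servo_tool(
  deltas=[
    [[-49,-77,-2],[0,0,-0.41]],
    [[-49,-77,-2],[0,0,-0.41]],
    [[-49,-77,-2],[0,0,-0.41]],
    [[-49,-77,-2],[0,0,-0.41]],
  ],
)

```text
t: 29.7
ee_pos: [478.7, 175.6, 113.7]
orientation: [-0.603, -3.081, 0.002]
ft_force: [0.4, -0.5, -0.6]
width: 11.8
grasp_force: 30.0
```

Request:
servo_tool(
  deltas=[
    [[-15,-90,-1],[0,0,-0.4]],
    [[-15,-90,-1],[0,0,-0.4]],
    [[-15,-90,-1],[0,0,-0.4]],
    [[-15,-90,-1],[0,0,-0.4]],
  ],
)

```text
t: 30.03
ee_pos: [458.2, 86.8, 114.8]
orientation: [0.021, -3.14, 0.001]
ft_force: [0.2, 0.5, 0.3]
width: 11.9
grasp_force: 30.0
```

Request:
servo_tool(
  deltas=[
    [[-29,-105,0],[0,0,0]],
    [[-29,-105,0],[0,0,0]],
    [[-29,-105,0],[0,0,0]],
    [[-29,-105,0],[0,0,0]],
  ],
)

```text
t: 30.37
ee_pos: [491.4, -18.9, 115.2]
orientation: [-0.01, 3.14, -0.001]
ft_force: [-0.1, -0.3, 0.3]
width: 11.6
grasp_force: 30.0
```

Request:
servo_tool(
  deltas=[
    [[-28,-104,0],[0,0,0]],
    [[-28,-104,0],[0,0,0]],
    [[-28,-104,0],[0,0,0]],
    [[-28,-104,0],[0,0,0]],
    [[-28,-104,0],[0,0,0]],
  ],
)

```text
t: 30.78
ee_pos: [518.6, -119.5, 114.7]
orientation: [0.011, -3.141, -0.001]
ft_force: [0.2, 0.8, 0.4]
width: 11.7
grasp_force: 30.0
```

Request:
servo_tool(
  deltas=[
    [[0,0,30],[0,0,0]],
    [[0,0,60],[0,0,0]],
    [[0,0,85],[0,0,0]],
    [[0,0,105],[0,0,0]],
    [[0,0,113],[0,0,0]],
  ],
)

```text
t: 31.2
ee_pos: [516.3, -116.9, -0.4]
orientation: [0.017, -3.137, -0.002]
ft_force: [-0.2, 0.6, -0.7]
width: 11.9
grasp_force: 30.0
```

Request:
servo_tool(
  deltas=[
    [[0,0,4],[0,0,0]],
    [[0,0,8],[0,0,0]],
    [[0,0,10],[0,0,0]],
    [[0,0,10],[0,0,0]],
  ],
)

```text
t: 31.53
ee_pos: [519.4, -118.9, -7.1]
orientation: [-0.015, 3.141, -0.0]
ft_force: [1.1, 0.2, 0.2]
width: 11.6
grasp_force: 30.0
```

```bash
python3 plan.py set:518.8,-118.7,116,1.58 480,70,115,1.3  541,194,80,.44 .,.,-15,. .,.,110,. 465,90,115,1.58 519,-77,115,1.58 .,.,-8,.
```

```text
480,70,115,1.3 | [[37, 189, 1], [0, 0, 0.28]] x 5
541,194,80,.44 | [[-13, 68, 18], [0, 0, 0.43]] x 4
541,194,80,.44 | [[17, 67, 17], [0, 0, 0.43]] x 5
.,.,-15,. | [[0, 0, 95], [0, 0, -0.0]] x 4
.,.,110,. | [[0, 0, -125], [0, 0, -0.0]] x 5
465,90,115,1.58 | [[-31, -57, -2], [0, 0, -0.57]] x 5
465,90,115,1.58 | [[4, -64, -3], [0, 0, -0.57]] x 5
519,-77,115,1.58 | [[-52, -167, 0], [0, 0, -0.0]] x 5
.,.,-8,. | [[0, 0, 123], [0, 0, -0.0]] x 5
end [518.73, -76.74, -8.0, 1.58]
```

Request:
servo_tool(
  deltas=[
    [[0,0,0],[0,0,0]],
    [[0,0,0],[0,0,0]],
    [[0,0,0],[0,0,0]],
  ],
  grip=0.43,
)

```text
t: 31.78
ee_pos: [519.4, -119.2, -7.1]
orientation: [-0.014, 3.14, -0.0]
ft_force: [-0.0, 0.2, -0.4]
width: 25.0
grasp_force: 0.0
```

Request:
servo_tool(
  deltas=[
    [[0,0,-30],[0,0,0]],
    [[0,0,-65],[0,0,0]],
    [[0,0,-100],[0,0,0]],
    [[0,0,-124],[0,0,0]],
    [[0,0,-124],[0,0,0]],
  ],
)

```text
t: 32.2
ee_pos: [522.3, -120.0, 121.6]
orientation: [-0.014, 3.133, -0.004]
ft_force: [1.3, -0.3, -1.1]
width: 25.2
grasp_force: 0.0
```

Request:
servo_tool(
  deltas=[
    [[37,189,1],[0,0,0.28]],
    [[37,189,1],[0,0,0.28]],
    [[37,189,1],[0,0,0.28]],
    [[37,189,1],[0,0,0.28]],
    [[37,189,1],[0,0,0.28]],
  ],
  grip=0.1,
)

```text
t: 32.62
ee_pos: [478.9, 71.6, 114.9]
orientation: [-0.425, -3.112, -0.0]
ft_force: [-0.2, 0.2, -0.1]
width: 39.5
grasp_force: 0.0
```

Request:
servo_tool(
  deltas=[
    [[-13,68,18],[0,0,0.43]],
    [[-13,68,18],[0,0,0.43]],
    [[-13,68,18],[0,0,0.43]],
    [[-13,68,18],[0,0,0.43]],
  ],
)

```text
t: 32.95
ee_pos: [510.9, 133.3, 96.3]
orientation: [-1.084, -2.948, 0.001]
ft_force: [-0.9, 0.2, 0.4]
width: 39.5
grasp_force: 0.0
```

Request:
servo_tool(
  deltas=[
    [[17,67,17],[0,0,0.43]],
    [[17,67,17],[0,0,0.43]],
    [[17,67,17],[0,0,0.43]],
    [[17,67,17],[0,0,0.43]],
    [[17,67,17],[0,0,0.43]],
  ],
)

```text
t: 33.37
ee_pos: [540.7, 194.1, 79.4]
orientation: [-1.684, -2.651, 0.001]
ft_force: [0.1, 0.0, 0.3]
width: 39.7
grasp_force: 0.0
```

```bash
python3 wc.py
```

```text
{'t': 33.417, 'qpos': [0.323, 0.516, 1.818, -0.0, 0.808, -0.118], 'ee_pos': [540.633, 193.792, 79.603], 'orientation': [-1.681, -2.654, 0.001], 'ft_force': [-0.161, -0.649, -0.157], 'grasp_force': 0.0, 'width': 39.593}
clip 0.96 542 195 size 12 95 psi 0.43
clip 0.94 645 285 size 13 95 psi 0.37
```

Request:
servo_tool(
  deltas=[
    [[0,0,30],[0,0,0]],
    [[0,0,60],[0,0,0]],
    [[0,0,80],[0,0,0]],
    [[0,0,91],[0,0,0]],
    [[0,0,95],[0,0,0]],
  ],
)

```text
t: 33.88
ee_pos: [539.8, 193.1, -16.4]
orientation: [-1.681, -2.652, 0.004]
ft_force: [-0.1, -0.8, -0.3]
width: 39.6
grasp_force: 0.0
```

Request:
servo_tool(
  deltas=[
    [[0,0,0],[0,0,0]],
    [[0,0,0],[0,0,0]],
  ],
)

```text
t: 34.05
ee_pos: [541.8, 193.9, -13.9]
orientation: [1.682, 2.652, 0.001]
ft_force: [0.1, 0.3, -0.1]
width: 39.6
grasp_force: 0.0
```

Request:
servo_tool(
  deltas=[
    [[0,0,0],[0,0,0]],
    [[0,0,0],[0,0,0]],
    [[0,0,0],[0,0,0]],
    [[0,0,0],[0,0,0]],
    [[0,0,0],[0,0,0]],
  ],
  grip=1,
)

```text
t: 34.47
ee_pos: [541.5, 193.9, -14.2]
orientation: [1.683, 2.652, 0.001]
ft_force: [-1.0, 0.5, 3.2]
width: 11.6
grasp_force: 30.0
```

Request:
servo_tool(
  deltas=[
    [[0,0,-25],[0,0,0]],
    [[0,0,-60],[0,0,0]],
    [[0,0,-95],[0,0,0]],
    [[0,0,-125],[0,0,0]],
    [[0,0,-125],[0,0,0]],
  ],
)

```text
t: 34.88
ee_pos: [544.8, 195.1, 116.3]
orientation: [1.68, 2.648, 0.012]
ft_force: [1.6, -0.1, 0.6]
width: 11.4
grasp_force: 30.0
```

Request:
servo_tool(
  deltas=[
    [[-31,-57,-2],[0,0,-0.57]],
    [[-31,-57,-2],[0,0,-0.57]],
    [[-31,-57,-2],[0,0,-0.57]],
    [[-31,-57,-2],[0,0,-0.57]],
    [[-31,-57,-2],[0,0,-0.57]],
  ],
)

```text
t: 35.3
ee_pos: [502.2, 141.0, 112.0]
orientation: [-0.861, -3.021, 0.0]
ft_force: [0.4, 0.3, 0.3]
width: 11.8
grasp_force: 30.0
```

Request:
servo_tool(
  deltas=[
    [[4,-64,-3],[0,0,-0.57]],
    [[4,-64,-3],[0,0,-0.57]],
    [[4,-64,-3],[0,0,-0.57]],
    [[4,-64,-3],[0,0,-0.57]],
    [[4,-64,-3],[0,0,-0.57]],
  ],
)

```text
t: 35.72
ee_pos: [464.8, 88.9, 115.0]
orientation: [0.023, -3.141, 0.0]
ft_force: [0.2, 0.4, -0.5]
width: 11.7
grasp_force: 30.0
```

Request:
servo_tool(
  deltas=[
    [[-52,-167,0],[0,0,0]],
    [[-52,-167,0],[0,0,0]],
    [[-52,-167,0],[0,0,0]],
    [[-52,-167,0],[0,0,0]],
    [[-52,-167,0],[0,0,0]],
  ],
)

```text
t: 36.13
ee_pos: [520.9, -81.8, 115.3]
orientation: [-0.01, 3.139, -0.002]
ft_force: [0.8, -0.5, -0.4]
width: 12.2
grasp_force: 30.0
```

Request:
servo_tool(
  deltas=[
    [[0,0,0],[0,0,0]],
    [[0,0,30],[0,0,0]],
    [[0,0,60],[0,0,0]],
    [[0,0,85],[0,0,0]],
    [[0,0,105],[0,0,0]],
  ],
)

```text
t: 36.55
ee_pos: [517.0, -75.3, 8.3]
orientation: [0.016, -3.139, -0.001]
ft_force: [-0.7, -0.4, 0.4]
width: 11.9
grasp_force: 30.0
```

Request:
servo_tool(
  deltas=[
    [[0,0,8],[0,0,0]],
    [[0,0,12],[0,0,0]],
    [[0,0,16],[0,0,0]],
    [[0,0,18],[0,0,0]],
    [[0,0,18],[0,0,0]],
  ],
)

```text
t: 36.97
ee_pos: [519.3, -76.9, -7.1]
orientation: [-0.015, 3.141, -0.0]
ft_force: [0.3, -0.3, 0.7]
width: 12.0
grasp_force: 30.0
```

```bash
python3 plan.py set:518.7,-76.7,116,1.58 490,90,115,1.3  645,285,80,.37 .,.,-15,. .,.,110,. 465,100,115,1.58 519,-35,115,1.58 .,.,-8,.
```

```text
490,90,115,1.3 | [[27, 167, 1], [0, 0, 0.28]] x 5
645,285,80,.37 | [[-49, 115, 18], [0, 0, 0.47]] x 4
645,285,80,.37 | [[9, 124, 17], [0, 0, 0.46]] x 5
.,.,-15,. | [[0, 0, 95], [0, 0, -0.0]] x 4
.,.,110,. | [[0, 0, -125], [0, 0, -0.0]] x 5
465,100,115,1.58 | [[-36, -78, -2], [0, 0, -0.4]] x 4
465,100,115,1.58 | [[-2, -86, -2], [0, 0, -0.41]] x 4
465,100,115,1.58 | [[32, -80, -1], [0, 0, -0.4]] x 5
519,-35,115,1.58 | [[-53, -136, 0], [0, 0, -0.0]] x 5
.,.,-8,. | [[0, 0, 123], [0, 0, -0.0]] x 5
end [519.32, -35.04, -8.0, 1.58]
```

Request:
servo_tool(
  deltas=[
    [[0,0,0],[0,0,0]],
    [[0,0,0],[0,0,0]],
    [[0,0,0],[0,0,0]],
  ],
  grip=0.43,
)

```text
t: 37.22
ee_pos: [519.3, -77.2, -7.0]
orientation: [-0.014, 3.14, -0.0]
ft_force: [0.5, -0.4, -1.2]
width: 24.7
grasp_force: 0.0
```

Request:
servo_tool(
  deltas=[
    [[0,0,-30],[0,0,0]],
    [[0,0,-65],[0,0,0]],
    [[0,0,-100],[0,0,0]],
    [[0,0,-124],[0,0,0]],
    [[0,0,-124],[0,0,0]],
  ],
)

```text
t: 37.63
ee_pos: [522.3, -77.8, 121.5]
orientation: [-0.014, 3.133, -0.002]
ft_force: [0.7, -0.0, 0.6]
width: 25.2
grasp_force: 0.0
```

Request:
servo_tool(
  deltas=[
    [[27,167,1],[0,0,0.28]],
    [[27,167,1],[0,0,0.28]],
    [[27,167,1],[0,0,0.28]],
    [[27,167,1],[0,0,0.28]],
    [[27,167,1],[0,0,0.28]],
  ],
  grip=0.1,
)

```text
t: 38.05
ee_pos: [488.8, 93.5, 114.9]
orientation: [-0.421, -3.112, -0.001]
ft_force: [0.4, -0.3, -0.1]
width: 39.2
grasp_force: 0.0
```

Request:
servo_tool(
  deltas=[
    [[-49,115,18],[0,0,0.47]],
    [[-49,115,18],[0,0,0.47]],
    [[-49,115,18],[0,0,0.47]],
    [[-49,115,18],[0,0,0.47]],
    [[-49,115,18],[0,0,0.47]],
  ],
)

```text
t: 38.47
ee_pos: [569.0, 188.6, 96.1]
orientation: [-1.139, -2.928, 0.001]
ft_force: [-0.2, -0.3, 1.2]
width: 39.8
grasp_force: 0.0
```

Request:
servo_tool(
  deltas=[
    [[9,124,17],[0,0,0.46]],
    [[9,124,17],[0,0,0.46]],
    [[9,124,17],[0,0,0.46]],
    [[9,124,17],[0,0,0.46]],
    [[9,124,17],[0,0,0.46]],
  ],
)

```text
t: 38.88
ee_pos: [645.2, 284.9, 79.0]
orientation: [-1.773, -2.592, 0.002]
ft_force: [0.0, -1.2, 0.3]
width: 40.2
grasp_force: 0.0
```

```bash
python3 wc.py
```

```text
{'t': 38.933, 'qpos': [0.398, 0.675, 1.506, -0.0, 0.962, 0.024], 'ee_pos': [644.377, 283.796, 79.209], 'orientation': [-1.769, -2.595, 0.003], 'ft_force': [-0.792, -0.425, 0.805], 'grasp_force': 0.0, 'width': 39.324}
clip 0.88 646 285 size 11 95 psi 0.37
```

Request:
servo_tool(
  deltas=[
    [[0,0,30],[0,0,0]],
    [[0,0,60],[0,0,0]],
    [[0,0,80],[0,0,0]],
    [[0,0,91],[0,0,0]],
    [[0,0,95],[0,0,0]],
  ],
)

```text
t: 39.4
ee_pos: [643.5, 282.9, -16.4]
orientation: [-1.772, -2.592, 0.005]
ft_force: [-0.8, -0.4, -0.1]
width: 39.6
grasp_force: 0.0
```

Request:
servo_tool(
  deltas=[
    [[0,0,0],[0,0,0]],
    [[0,0,0],[0,0,0]],
  ],
)

```text
t: 39.57
ee_pos: [646.0, 284.7, -13.5]
orientation: [1.774, 2.592, 0.002]
ft_force: [-0.7, -0.8, 0.2]
width: 39.5
grasp_force: 0.0
```

Request:
servo_tool(
  deltas=[
    [[0,0,0],[0,0,0]],
    [[0,0,0],[0,0,0]],
    [[0,0,0],[0,0,0]],
    [[0,0,0],[0,0,0]],
    [[0,0,0],[0,0,0]],
  ],
  grip=1,
)

```text
t: 39.98
ee_pos: [645.6, 285.1, -14.2]
orientation: [1.774, 2.592, 0.001]
ft_force: [-0.3, -0.1, 3.1]
width: 11.6
grasp_force: 30.0
```

Request:
servo_tool(
  deltas=[
    [[0,0,-25],[0,0,0]],
    [[0,0,-60],[0,0,0]],
    [[0,0,-95],[0,0,0]],
    [[0,0,-125],[0,0,0]],
    [[0,0,-125],[0,0,0]],
  ],
)

```text
t: 40.4
ee_pos: [649.3, 286.7, 117.7]
orientation: [1.771, 2.587, 0.014]
ft_force: [0.0, 0.2, 0.1]
width: 11.6
grasp_force: 30.0
```

Request:
servo_tool(
  deltas=[
    [[-36,-78,-2],[0,0,-0.4]],
    [[-36,-78,-2],[0,0,-0.4]],
    [[-36,-78,-2],[0,0,-0.4]],
    [[-36,-78,-2],[0,0,-0.4]],
  ],
)

```text
t: 40.73
ee_pos: [583.3, 221.4, 111.7]
orientation: [-1.218, -2.894, 0.003]
ft_force: [0.1, 0.1, -0.5]
width: 11.6
grasp_force: 30.0
```

Request:
servo_tool(
  deltas=[
    [[-2,-86,-2],[0,0,-0.41]],
    [[-2,-86,-2],[0,0,-0.41]],
    [[-2,-86,-2],[0,0,-0.41]],
    [[-2,-86,-2],[0,0,-0.41]],
  ],
)

```text
t: 41.07
ee_pos: [524.4, 161.0, 114.1]
orientation: [-0.606, -3.082, 0.0]
ft_force: [0.1, -0.7, 0.1]
width: 11.6
grasp_force: 30.0
```

Request:
servo_tool(
  deltas=[
    [[32,-80,-1],[0,0,-0.4]],
    [[32,-80,-1],[0,0,-0.4]],
    [[32,-80,-1],[0,0,-0.4]],
    [[32,-80,-1],[0,0,-0.4]],
  ],
)

```text
t: 41.4
ee_pos: [464.9, 99.4, 115.3]
orientation: [0.016, -3.142, -0.0]
ft_force: [0.8, 0.8, -0.1]
width: 11.7
grasp_force: 30.0
```

Request:
servo_tool(
  deltas=[
    [[-53,-136,0],[0,0,0]],
    [[-53,-136,0],[0,0,0]],
    [[-53,-136,0],[0,0,0]],
    [[-53,-136,0],[0,0,0]],
    [[-53,-136,0],[0,0,0]],
  ],
)

```text
t: 41.82
ee_pos: [524.3, -38.4, 115.8]
orientation: [-0.003, 3.137, -0.001]
ft_force: [-0.9, -0.4, 0.3]
width: 11.7
grasp_force: 30.0
```

Request:
servo_tool(
  deltas=[
    [[0,0,0],[0,0,0]],
    [[0,0,30],[0,0,0]],
    [[0,0,60],[0,0,0]],
    [[0,0,85],[0,0,0]],
    [[0,0,105],[0,0,0]],
  ],
)

```text
t: 42.23
ee_pos: [519.4, -33.6, 8.5]
orientation: [0.013, -3.141, -0.001]
ft_force: [-0.8, -0.7, -0.1]
width: 11.9
grasp_force: 30.0
```

Request:
servo_tool(
  deltas=[
    [[0,0,8],[0,0,0]],
    [[0,0,12],[0,0,0]],
    [[0,0,16],[0,0,0]],
    [[0,0,18],[0,0,0]],
    [[0,0,18],[0,0,0]],
  ],
)

```text
t: 42.65
ee_pos: [520.2, -35.2, -7.1]
orientation: [-0.014, 3.14, -0.0]
ft_force: [0.1, 0.6, -0.2]
width: 11.5
grasp_force: 30.0
```

Request:
servo_tool(
  deltas=[
    [[0,0,0],[0,0,0]],
    [[0,0,0],[0,0,0]],
    [[0,0,0],[0,0,0]],
  ],
  grip=0.43,
)

```text
t: 42.9
ee_pos: [520.0, -35.5, -7.0]
orientation: [-0.014, 3.14, -0.0]
ft_force: [0.5, 0.0, -0.4]
width: 24.7
grasp_force: 0.0
```

Request:
servo_tool(
  deltas=[
    [[0,0,-40],[0,0,0]],
    [[0,0,-80],[0,0,0]],
    [[0,0,-120],[0,0,0]],
    [[0,0,-160],[0,0,0]],
    [[0,0,-200],[0,0,0]],
  ],
)

```text
t: 43.32
ee_pos: [519.0, -35.5, 194.5]
orientation: [-0.014, 3.141, -0.0]
ft_force: [1.2, -0.3, -0.4]
width: 25.2
grasp_force: 0.0
```

Request:
servo_tool(
  deltas=[
    [[0,0,-20],[0,0,0]],
    [[0,0,-48],[0,0,0]],
    [[0,0,-48],[0,0,0]],
    [[0,0,-48],[0,0,0]],
    [[0,0,-48],[0,0,0]],
  ],
  grip=1,
)

```text
t: 43.73
ee_pos: [518.9, -35.5, 239.8]
orientation: [0.014, -3.141, -0.0]
ft_force: [-1.1, -0.2, -0.6]
width: 0.5
grasp_force: 0.0
```

```bash
python3 - <<'E'
from h import *
st()
w=get_image("wrist"); t=get_image("top"); s=get_image("scene")
C,yaw=np.array([519,-119.2]),.0105
def stf(p): d=p[:,:2]-C; c,n=np.cos(yaw),np.sin(yaw); return np.c_[d@[c,n],d@[-n,c],p[:,2]]
for n,im in(("wrist",w),("top",t),("scene",s)):
    p=stf(pts(im)); q=p[(p[:,0]>110)&(p[:,0]<330)&(abs(p[:,1])<200)&(p[:,2]>30)&(p[:,2]<330)]
    h,_,_=np.histogram2d(q[:,0],q[:,1],bins=[np.arange(110,331,20),np.arange(-200,201,40)]); print(n); print(h.astype(int))
    for r in finder.silhouettes("clip_0",im)[:7]:
        a=stf(pts(im,r["mask"])); print(n,"clip",round(r["score"],2),np.round(np.percentile(a,[4,50,96],axis=0)).tolist())
    for r in finder.silhouettes("lid",im)[:1]:
        a=stf(pts(im,r["mask"])); a=a[(a[:,2]>75)&(abs(a[:,1])<120)&(a[:,0]>60)]; f=np.polyfit(a[:,2],a[:,0],1); print("lid slope",f, "theta",np.pi/2+np.arctan(f[0]),a.max(0))
cv2.imwrite("pics/s5.png",cv2.resize(s["frame"][60:330,120:480],None,fx=2.2,fy=2.2,interpolation=cv2.INTER_CUBIC))
E
```

```text
{'t': 43.733, 'qpos': [-0.091, 0.223, 1.823, -0.0, 1.096, -1.671], 'ee_pos': [518.868, -35.461, 239.788], 'orientation': [0.014, -3.141, -0.0], 'ft_force': [-1.09, -0.245, -0.643], 'grasp_force': 0.0, 'width': 0.478}
wrist
[[   0   17 1589 1638  780    0    0  303    0    0]
 [   0    0  205  250  126    0    0   26    0    0]
 [   0    0    0    0    0    0    0    0    0    0]
 [   0    0    0    0    0    0    0    0    0    0]
 [   0    0    0    0    0    0    0    0    0    0]
 [   0    0    0    0    0    0    0    0    0    0]
 [   0    0    0    0    0    0    0    0    0    0]
 [   0    0    0    0    0    0    0    0    0    0]
 [   0    0    0    0    0    0    0    0    0    0]
 [   0    0    0    0    0    0    0    0    0    0]
 [   0    0    0    0    0    0    0    0    0    0]]
wrist clip 0.77 [[-45.0, -88.0, 9.0], [-9.0, -81.0, 20.0], [40.0, -78.0, 29.0]]
wrist clip 0.72 [[-44.0, -47.0, 8.0], [-7.0, -40.0, 20.0], [40.0, -37.0, 29.0]]
wrist clip 0.62 [[-44.0, 38.0, 12.0], [-8.0, 43.0, 21.0], [40.0, 48.0, 30.0]]
wrist clip 0.61 [[-44.0, -4.0, 11.0], [-7.0, 2.0, 21.0]
[... 1213 characters left out ...]
 0   0   0   0]
 [  0   0   0   0   0   0   0   0   0   0]
 [  0   0   0   0   0   0   0   0   0   0]
 [  0   0   0   0   0   0   0   0   0   0]
 [  0   0   0   0   0   0   0   0   0   0]
 [  0   0   0   0   0   0   0   0   0   0]
 [  0   0   0   0   0   0   0   0   0   0]
 [  0   0   0   0   0   0   0   0   0   0]
 [  0   0   0   0  30   0   0   6   0   0]]
scene clip 0.52 [[-94.0, -182.0, 5.0], [70.0, -25.0, 62.0], [127.0, 111.0, 194.0]]
scene clip 0.46 [[-16.0, -90.0, 8.0], [12.0, -87.0, 19.0], [42.0, -80.0, 23.0]]
scene clip 0.4 [[-14.0, 77.0, 8.0], [9.0, 80.0, 19.0], [36.0, 87.0, 22.0]]
lid slope [ 0.38675542 51.3289539 ] theta 1.9398330826138255 [369.57824511 116.00481595 214.38492555]
```

View pics/s5.png

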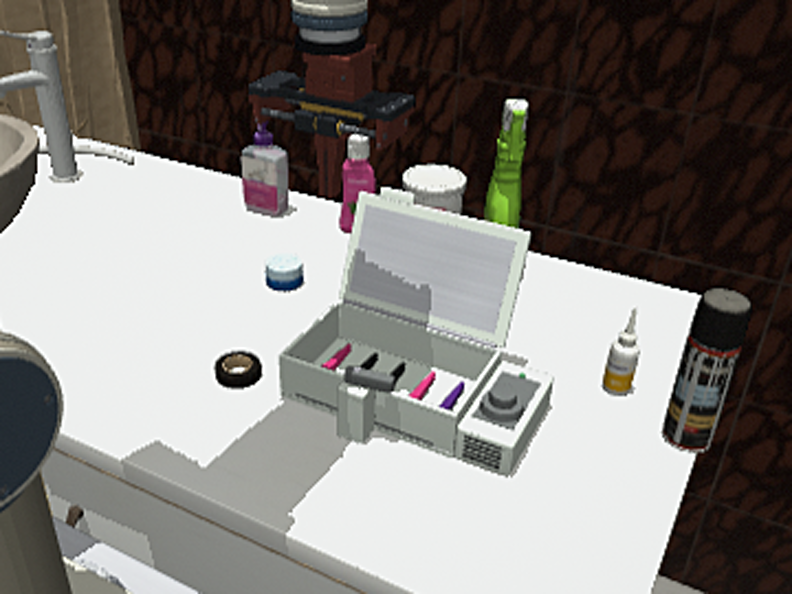

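Request:
servo_tool(
  deltas=[
    [[-35,-14,0],[0,0,0]],
    [[-70,-28,0],[0,0,0]],
    [[-105,-42,0],[0,0,0]],
    [[-140,-56,0],[0,0,0]],
    [[-164,-65,0],[0,0,0]],
  ],
)

```text
t: 44.6
ee_pos: [686.7, -100.2, 239.9]
orientation: [-0.014, 3.141, -0.0]
ft_force: [0.1, 1.4, 1.1]
width: 0.3
grasp_force: 0.0
```

Request:
servo_tool(
  deltas=[
    [[0,0,0],[0,0,0]],
    [[0,0,20],[0,0,0]],
    [[0,0,45],[0,0,0]],
    [[0,0,65],[0,0,0]],
    [[0,0,76],[0,0,0]],
  ],
)

```text
t: 45.02
ee_pos: [682.0, -98.4, 161.4]
orientation: [0.014, -3.137, -0.001]
ft_force: [-0.5, 1.6, -0.7]
width: 0.7
grasp_force: 0.0
```

Request:
servo_tool(
  deltas=[
    [[0,0,0],[0,0,0]],
    [[0,0,0],[0,0,0]],
    [[0,0,0],[0,0,0]],
  ],
)

```text
t: 45.27
ee_pos: [684.8, -98.9, 165.7]
orientation: [-0.015, 3.14, -0.0]
ft_force: [0.5, 0.1, 1.1]
width: 0.5
grasp_force: 0.0
```

Request:
servo_tool(
  deltas=[
    [[10,0,0],[0,0,0]],
    [[20,0,0],[0,0,0]],
    [[30,0,0],[0,0,0]],
    [[40,0,0],[0,0,0]],
    [[50,0,0],[0,0,0]],
  ],
)

```text
t: 45.68
ee_pos: [633.5, -99.5, 165.3]
orientation: [-0.014, 3.14, -0.001]
ft_force: [2.1, 0.6, 2.2]
width: 0.7
grasp_force: 1.3
```

Request:
servo_tool(
  deltas=[
    [[10,0,0],[0,0,0]],
    [[20,0,0],[0,0,0]],
    [[31,0,1],[0,0,0]],
    [[42,0,1],[0,0,0]],
    [[52,0,3],[0,0,0]],
  ],
)

```text
t: 46.1
ee_pos: [580.6, -99.8, 161.2]
orientation: [0.014, -3.141, -0.0]
ft_force: [1.7, -0.4, 2.0]
width: 0.4
grasp_force: 1.2
```

Request:
servo_tool(
  deltas=[
    [[9,0,2],[0,0,0]],
    [[18,0,5],[0,0,0]],
    [[26,0,8],[0,0,0]],
    [[34,0,12],[0,0,0]],
  ],
)

```text
t: 46.43
ee_pos: [547.2, -100.2, 148.9]
orientation: [0.014, -3.141, -0.0]
ft_force: [2.0, -0.4, -0.6]
width: 0.3
grasp_force: 0.8
```

Request:
servo_tool(
  deltas=[
    [[8,0,6],[0,0,0]],
    [[16,0,12],[0,0,0]],
    [[24,0,18],[0,0,0]],
    [[34,0,29],[0,0,0]],
    [[43,0,41],[0,0,0]],
  ],
)

```text
t: 46.85
ee_pos: [504.3, -100.6, 107.7]
orientation: [-0.014, 3.141, -0.0]
ft_force: [1.7, 0.2, 0.8]
width: 0.4
grasp_force: 0.6
```

```bash
cat > lid.py <<'E'
from h import *
C,yaw=np.array([519,-119.2]),.0105
def stf(p): d=p[:,:2]-C; c,n=np.cos(yaw),np.sin(yaw); return np.c_[d@[c,n],d@[-n,c],p[:,2]]
st()
for n in("top","scene"):
    im=get_image(n)
    for r in finder.silhouettes("lid",im)[:1]:
        a=stf(pts(im,r["mask"])); a=a[(a[:,2]>45)&(a[:,2]<250)&(abs(a[:,1])<120)&(abs(a[:,0])<150)]; m=a[:,1]<-60; m|=a[:,1]>60; a=a[m]
        print(n,round(r["score"],2),len(a),np.round(np.percentile(a,[3,50,97],axis=0)).tolist())
        f=np.polyfit(a[:,0],a[:,2],1); print("theta",np.arctan(-f[0]))
E
python3 lid.py
```

```text
{'t': 46.85, 'qpos': [-0.22, 0.399, 1.939, 0.0, 0.803, -1.8], 'ee_pos': [504.318, -100.57, 107.713], 'orientation': [-0.014, 3.141, -0.0], 'ft_force': [1.668, 0.181, 0.83], 'grasp_force': 0.643, 'width': 0.383}
top 0.84 739 [[-52.0, -118.0, 75.0], [12.0, -100.0, 108.0], [74.0, 114.0, 142.0]]
theta 0.4913349091800428
scene 0.98 452 [[-67.0, -117.0, 80.0], [-20.0, -71.0, 122.0], [65.0, 109.0, 141.0]]
theta 0.4337005786603738
```

Request:
servo_tool(
  deltas=[
    [[4,0,8],[0,0,0]],
    [[9,0,17],[0,0,0]],
    [[13,0,27],[0,0,0]],
    [[15,0,36],[0,0,0]],
    [[17,0,43],[0,0,0]],
  ],
)

```text
t: 47.47
ee_pos: [487.6, -100.7, 64.2]
orientation: [0.014, -3.141, -0.0]
ft_force: [1.7, 0.2, 0.4]
width: 0.4
grasp_force: 0.5
```

Request:
servo_tool(
  deltas=[
    [[0,0,2],[0,0,0]],
    [[0,0,4],[0,0,0]],
    [[0,0,6],[0,0,0]],
    [[0,0,7],[0,0,0]],
  ],
)

```text
t: 47.8
ee_pos: [488.1, -100.7, 58.2]
orientation: [0.015, -3.141, -0.0]
ft_force: [-1.0, -0.7, 0.9]
width: 0.7
grasp_force: 0.4
```

Request:
servo_tool(
  deltas=[
    [[0,0,1],[0,0,0]],
    [[0,0,2],[0,0,0]],
    [[0,0,2],[0,0,0]],
  ],
)

```text
t: 48.05
ee_pos: [488.2, -100.8, 56.3]
orientation: [-0.015, 3.141, -0.0]
ft_force: [-1.2, -0.1, -0.5]
width: 0.3
grasp_force: 0.1
```

```bash
python3 lid.py
```

```text
{'t': 48.05, 'qpos': [-0.227, 0.471, 1.995, -0.0, 0.675, -1.807], 'ee_pos': [488.227, -100.758, 56.307], 'orientation': [-0.015, 3.141, -0.0], 'ft_force': [-1.165, -0.149, -0.488], 'grasp_force': 0.053, 'width': 0.289}
top 0.98 1201 [[-71.0, -118.0, 70.0], [24.0, -92.0, 76.0], [73.0, 115.0, 82.0]]
theta 0.09030417983321752
scene 0.65 1263 [[-76.0, -117.0, 72.0], [-17.0, -71.0, 76.0], [65.0, 110.0, 79.0]]
theta 0.025422946310876406
```

Request:
servo_tool(
  deltas=[
    [[0,0,1],[0,0,0]],
    [[0,0,2],[0,0,0]],
    [[0,0,3],[0,0,0]],
    [[0,0,3],[0,0,0]],
  ],
)

```text
t: 48.58
ee_pos: [488.0, -100.7, 53.1]
orientation: [0.014, -3.141, 0.0]
ft_force: [0.3, -0.3, -0.1]
width: 0.9
grasp_force: 0.0
```

Request:
servo_tool(
  deltas=[
    [[0,0,1],[0,0,0]],
    [[0,0,2],[0,0,0]],
    [[0,0,2],[0,0,0]],
  ],
)

```text
t: 48.83
ee_pos: [488.1, -100.8, 52.2]
orientation: [0.014, -3.141, -0.0]
ft_force: [-3.9, 0.6, 13.6]
width: 0.3
grasp_force: 7.1
```

```bash
python3 plan.py set:488.1,-100.8,51.2,1.58 .,.,125,. 389.5,-163.6,125,. .,.,60,. 414.6,-162.9,.,.,8 429.8,-160.1,.,.,8 441.1,-152.3,.,.,8 447.2,-143.8,.,.,8 450.2,-134.9,.,.,8 450.2,-131,.,.,8
```

```text
.,.,125,. | [[0, 0, -74], [0, 0, -0.0]] x 3
389.5,-163.6,125,. | [[99, -62, 0], [0, 0, -0.0]] x 5
.,.,60,. | [[0, 0, 65], [0, 0, -0.0]] x 3
414.6,-162.9,.,.,8 | [[-25, 1, 0], [0, 0, -0.0]] x 5
429.8,-160.1,.,.,8 | [[-15, 2, 0], [0, 0, -0.0]] x 3
441.1,-152.3,.,.,8 | [[-12, 8, 0], [0, 0, -0.0]] x 3
447.2,-143.8,.,.,8 | [[-6, 8, 0], [0, 0, -0.0]] x 3
450.2,-134.9,.,.,8 | [[-3, 9, 0], [0, 0, -0.0]] x 3
450.2,-131,.,.,8 | [[0, 4, 0], [0, 0, -0.0]] x 2
end [450.38, -131.15, 60.2, 1.58]
```

Request:
servo_tool(
  deltas=[
    [[0,0,0],[0,0,0]],
    [[0,0,0],[0,0,0]],
    [[0,0,-25],[0,0,0]],
    [[0,0,-55],[0,0,0]],
    [[0,0,-74],[0,0,0]],
  ],
)

```text
t: 49.25
ee_pos: [488.6, -100.8, 127.0]
orientation: [-0.014, 3.14, -0.0]
ft_force: [-0.2, -0.1, 0.3]
width: 0.1
grasp_force: 0.0
```

Request:
servo_tool(
  deltas=[
    [[33,-20,0],[0,0,0]],
    [[66,-41,0],[0,0,0]],
    [[90,-56,0],[0,0,0]],
    [[99,-62,0],[0,0,0]],
    [[99,-62,0],[0,0,0]],
  ],
)

```text
t: 49.67
ee_pos: [388.0, -164.3, 125.3]
orientation: [0.01, -3.141, -0.0]
ft_force: [1.1, 0.2, 0.0]
width: 0.3
grasp_force: 0.0
```

Request:
servo_tool(
  deltas=[
    [[0,0,20],[0,0,0]],
    [[0,0,40],[0,0,0]],
    [[0,0,58],[0,0,0]],
    [[0,0,65],[0,0,0]],
    [[0,0,65],[0,0,0]],
  ],
)

```text
t: 50.08
ee_pos: [389.8, -162.9, 58.9]
orientation: [0.015, -3.139, -0.002]
ft_force: [0.5, -0.2, 0.7]
width: 0.6
grasp_force: 0.0
```

```bash
python3 lid.py; python3 - <<'E'
from lid import *
im=get_image("wrist")
for n in("turnbutton_nose","clip_0"):
  for r in finder.silhouettes(n,im)[:1]:
    a=stf(pts(im,r["mask"])); print(n,round(r["score"],2),np.round(np.percentile(a,[3,50,97],axis=0)).tolist()); b=a[(a[:,2]>88)&(a[:,2]<105)]
    if len(b)>20: print(cv2.minAreaRect(b[:,:2].astype(np.float32)))
E
```

```text
{'t': 50.083, 'qpos': [-0.424, 0.388, 2.153, 0.0, 0.604, -2.005], 'ee_pos': [389.805, -162.932, 58.914], 'orientation': [0.015, -3.139, -0.002], 'ft_force': [0.457, -0.151, 0.713], 'grasp_force': 0.0, 'width': 0.59}
top 0.67 2497 [[-72.0, -115.0, 70.0], [-1.0, 61.0, 74.0], [70.0, 114.0, 78.0]]
theta 0.0020205920830983558
scene 0.56 844 [[-80.0, -118.0, 68.0], [-37.0, -89.0, 73.0], [65.0, 102.0, 75.0]]
theta -0.01106680445229801
{'t': 50.283, 'qpos': [-0.425, 0.383, 2.153, 0.0, 0.605, -2.005], 'ee_pos': [390.695, -163.773, 61.014], 'orientation': [-0.015, 3.14, -0.001], 'ft_force': [-0.499, 0.612, 0.02], 'grasp_force': 0.0, 'width': 0.612}
top 0.57 2577 [[-74.0, -116.0, 69.0], [-1.0, 61.0, 74.0], [71.0, 115.0, 78.0]]
theta 0.0024339719375154763
scene 0.64 862 [[-81.0, -118.0, 68.0], [-39.0, -88.0, 73.0], [67.0, 104.0, 75.0]]
theta -0.012989505928370743
```

Lid is shut (θ≈0.00). Now swing the turnbutton.

Request:
servo_tool(
  deltas=[
    [[-5,0,0],[0,0,0]],
    [[-10,1,0],[0,0,0]],
    [[-15,1,0],[0,0,0]],
    [[-20,1,0],[0,0,0]],
    [[-25,1,0],[0,0,0]],
  ],
)

```text
t: 51.05
ee_pos: [415.4, -162.4, 60.3]
orientation: [-0.015, 3.141, -0.0]
ft_force: [-0.5, -0.7, -0.5]
width: 0.5
grasp_force: 0.0
```

Request:
servo_tool(
  deltas=[
    [[-5,1,0],[0,0,0]],
    [[-10,1,0],[0,0,0]],
    [[-15,2,0],[0,0,0]],
    [[-21,6,0],[0,0,0]],
    [[-27,10,0],[0,0,0]],
  ],
)

```text
t: 51.47
ee_pos: [441.7, -151.9, 60.1]
orientation: [0.014, -3.141, -0.0]
ft_force: [-3.1, -0.2, -0.7]
width: 0.5
grasp_force: 1.2
```

Request:
servo_tool(
  deltas=[
    [[-3,4,0],[0,0,0]],
    [[-6,8,0],[0,0,0]],
    [[-8,13,0],[0,0,0]],
    [[-9,17,0],[0,0,0]],
    [[-9,19,0],[0,0,0]],
  ],
)

```text
t: 51.88
ee_pos: [450.4, -137.4, 60.5]
orientation: [-0.024, 3.141, -0.013]
ft_force: [-12.5, -51.4, -5.4]
width: 0.0
grasp_force: 25.0
```

Request:
servo_tool(
  deltas=[
    [[0,1,0],[0,0,0]],
    [[0,2,0],[0,0,0]],
    [[0,2,0],[0,0,0]],
  ],
)

```text
t: 52.13
ee_pos: [450.4, -137.4, 60.5]
orientation: [-0.023, 3.141, -0.016]
ft_force: [-11.1, -50.8, -7.2]
width: 0.4
grasp_force: 24.8
```

Request:
servo_tool(
  deltas=[
    [[0,-6,0],[0,0,0]],
    [[0,-14,0],[0,0,0]],
    [[0,-22,0],[0,0,0]],
    [[0,-22,-25],[0,0,0]],
    [[0,-22,-60],[0,0,0]],
  ],
)

```text
t: 52.55
ee_pos: [448.8, -152.4, 118.8]
orientation: [0.014, -3.136, -0.004]
ft_force: [0.9, -0.3, -0.8]
width: 0.6
grasp_force: 0.0
```

Request:
servo_tool(
  deltas=[
    [[0,0,-30],[0,0,0]],
    [[0,0,-60],[0,0,0]],
    [[0,0,-90],[0,0,0]],
    [[0,0,-110],[0,0,0]],
    [[0,0,-110],[0,0,0]],
  ],
)

```text
t: 52.97
ee_pos: [453.5, -153.7, 234.8]
orientation: [-0.015, 3.133, -0.004]
ft_force: [1.3, -0.3, -0.1]
width: 0.7
grasp_force: 0.0
```

```bash
python3 - <<'E'
from lid import *
im=get_image("wrist"); cv2.imwrite("pics/w6.png",im["frame"])
for n in("turnbutton_nose","turnbutton","start_top"):
  for im2 in (im,):
   for r in finder.silhouettes(n,im2)[:1]:
    p=pts(im2,r["mask"]); a=stf(p); print(n,round(r["score"],2),np.round(np.percentile(a,[3,50,97],axis=0)).tolist())
    if n=="start_top":
        q=p[(p[:,2]>72)&(p[:,2]<80)]; print(cv2.minEnclosingCircle(q[:,:2].astype(np.float32)),np.median(q,0))
E
```

```text
{'t': 52.967, 'qpos': [-0.352, 0.159, 1.917, 0.001, 1.057, -1.933], 'ee_pos': [453.532, -153.665, 234.822], 'orientation': [-0.015, 3.133, -0.004], 'ft_force': [1.28, -0.252, -0.109], 'grasp_force': 0.0, 'width': 0.699}
top 0.81 1531 [[-77.0, -110.0, 69.0], [10.0, 83.0, 74.0], [72.0, 116.0, 78.0]]
theta 0.006446097496497062
scene 0.65 1436 [[-76.0, -117.0, 68.0], [-12.0, -67.0, 73.0], [68.0, 111.0, 75.0]]
theta -0.013208880817655791
turnbutton_nose 0.72 [[-104.0, -9.0, 84.0], [-78.0, -3.0, 96.0], [-49.0, 4.0, 98.0]]
turnbutton 0.58 [[-35.0, -168.0, 64.0], [-22.0, -154.0, 76.0], [-8.0, -141.0, 78.0]]
start_top 0.94 [[-35.0, -169.0, 63.0], [-23.0, -154.0, 76.0], [-8.0, -141.0, 78.0]]
((499.9844665527344, -275.6986389160156), 15.893624305725098) [ 499.02741152 -274.69225684   76.19427278]
```

View pics/w6.png

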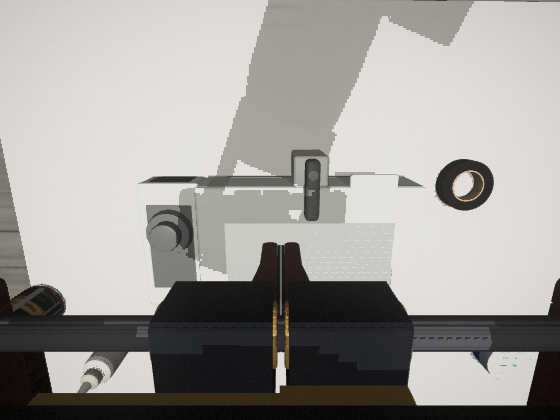

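```bash
python3 plan.py set:450.9,-153.2,230.2,1.58 499.5,-275.5,150,. .,.,65,. 
```

```text
499.5,-275.5,150,. | [[-47, -123, 80], [0, 0, -0.0]] x 5
.,.,65,. | [[0, 0, 85], [0, 0, -0.0]] x 4
end [499.03, -275.76, 65.2, 1.58]
```

Request:
servo_tool(
  deltas=[
    [[-12,-30,20],[0,0,0]],
    [[-24,-60,40],[0,0,0]],
    [[-36,-92,60],[0,0,0]],
    [[-47,-123,80],[0,0,0]],
    [[-47,-123,80],[0,0,0]],
  ],
)

```text
t: 53.78
ee_pos: [498.5, -279.1, 145.5]
orientation: [0.011, -3.138, -0.002]
ft_force: [0.0, -1.1, 0.6]
width: 0.4
grasp_force: 0.0
```

Request:
servo_tool(
  deltas=[
    [[0,0,25],[0,0,0]],
    [[0,0,50],[0,0,0]],
    [[0,0,70],[0,0,0]],
    [[0,0,80],[0,0,0]],
    [[0,0,85],[0,0,0]],
  ],
)

```text
t: 54.2
ee_pos: [497.5, -274.7, 63.4]
orientation: [0.014, -3.139, -0.003]
ft_force: [-0.4, -1.1, 0.4]
width: 0.6
grasp_force: 0.0
```

Request:
servo_tool(
  deltas=[
    [[0,0,0],[0,0,0]],
    [[0,0,0],[0,0,0]],
    [[0,0,0],[0,0,0]],
    [[0,0,0],[0,0,0]],
  ],
)

```text
t: 54.53
ee_pos: [499.5, -276.0, 66.5]
orientation: [-0.015, 3.14, -0.002]
ft_force: [-0.7, 0.6, 0.4]
width: 0.4
grasp_force: 0.0
```

Request:
servo_tool(
  deltas=[
    [[0,0,2],[0,0,0]],
    [[0,0,4],[0,0,0]],
    [[0,0,6],[0,0,0]],
    [[0,0,8],[0,0,0]],
    [[0,0,8],[0,0,0]],
  ],
)

```text
t: 54.95
ee_pos: [498.4, -275.5, 56.8]
orientation: [0.014, -3.141, -0.001]
ft_force: [-0.2, -0.2, -0.2]
width: 0.4
grasp_force: 0.0
```

Request:
servo_tool(
  deltas=[
    [[0,0,1],[0,0,0]],
    [[0,0,2],[0,0,0]],
    [[0,0,3],[0,0,0]],
    [[0,0,4],[0,0,0]],
    [[0,0,4],[0,0,0]],
  ],
)

```text
t: 55.37
ee_pos: [498.7, -275.7, 53.2]
orientation: [-0.015, 3.142, -0.0]
ft_force: [-0.6, -0.3, 0.4]
width: 0.4
grasp_force: 0.6
```

Request:
servo_tool(
  deltas=[
    [[0,0,1],[0,0,0]],
    [[0,0,2],[0,0,0]],
    [[0,0,3],[0,0,0]],
    [[0,0,3],[0,0,0]],
    [[0,0,3],[0,0,0]],
  ],
)

```text
t: 55.78
ee_pos: [498.7, -275.7, 50.3]
orientation: [-0.014, 3.141, -0.0]
ft_force: [-0.0, 0.0, 1.9]
width: 0.4
grasp_force: 1.0
```

Request:
servo_tool(
  deltas=[
    [[0,0,0.5],[0,0,0]],
    [[0,0,1],[0,0,0]],
    [[0,0,1],[0,0,0]],
    [[0,0,1],[0,0,0]],
  ],
)

```text
t: 56.12
ee_pos: [498.7, -275.7, 49.3]
orientation: [-0.014, 3.142, -0.0]
ft_force: [-0.9, -0.2, 2.4]
width: 0.4
grasp_force: 1.1
```

Request:
servo_tool(
  deltas=[
    [[0,0,0.5],[0,0,0]],
    [[0,0,0.5],[0,0,0]],
    [[0,0,0.5],[0,0,0]],
  ],
)

```text
t: 56.37
ee_pos: [498.7, -275.7, 49.0]
orientation: [-0.014, 3.141, -0.0]
ft_force: [-1.4, -0.3, 4.6]
width: 0.9
grasp_force: 2.2
```

Request:
servo_tool(
  deltas=[
    [[0,0,0.5],[0,0,0]],
    [[0,0,0.5],[0,0,0]],
    [[0,0,0.5],[0,0,0]],
  ],
)

```text
t: 56.62
ee_pos: [498.7, -275.7, 48.7]
orientation: [-0.014, 3.141, -0.0]
ft_force: [-1.5, 1.1, 8.2]
width: 0.1
grasp_force: 3.8
```

Request:
servo_tool(
  deltas=[
    [[0,0,-0.4],[0,0,0]],
    [[0,0,-0.4],[0,0,0]],
    [[0,0,-0.4],[0,0,0]],
    [[0,0,-0.4],[0,0,0]],
    [[0,0,-0.4],[0,0,0]],
  ],
)

```text
t: 57.03
ee_pos: [498.8, -275.7, 48.9]
orientation: [-0.014, 3.141, -0.0]
ft_force: [-1.7, 0.6, 6.2]
width: 0.7
grasp_force: 3.1
```

Request:
servo_tool(
  deltas=[
    [[0,0,0],[0,0,0]],
    [[0,0,0],[0,0,0]],
    [[0,0,0],[0,0,0]],
    [[0,0,0],[0,0,0]],
    [[0,0,0],[0,0,0]],
  ],
)

```text
t: 57.45
ee_pos: [498.8, -275.7, 48.9]
orientation: [-0.014, 3.141, -0.0]
ft_force: [-0.4, -0.0, 6.2]
width: 0.6
grasp_force: 3.1
```

Request:
servo_tool(
  deltas=[
    [[0,0,0],[0,0,0]],
    [[0,0,0],[0,0,0]],
    [[0,0,0],[0,0,0]],
    [[0,0,0],[0,0,0]],
    [[0,0,0],[0,0,0]],
  ],
)

```text
t: 57.87
ee_pos: [498.8, -275.7, 48.9]
orientation: [-0.014, 3.141, -0.0]
ft_force: [-0.7, -0.6, 6.1]
width: 0.2
grasp_force: 3.1
```

Request:
servo_tool(
  deltas=[
    [[0,0,0],[0,0,0]],
    [[0,0,0],[0,0,0]],
    [[0,0,0],[0,0,0]],
    [[0,0,0],[0,0,0]],
    [[0,0,0],[0,0,0]],
  ],
)

```text
t: 58.28
ee_pos: [498.8, -275.7, 48.9]
orientation: [-0.015, 3.141, -0.0]
ft_force: [-1.2, 0.8, 6.6]
width: 0.3
grasp_force: 3.1
```

Request:
servo_tool(
  deltas=[
    [[0,0,2],[0,0,0]],
    [[0,0,4],[0,0,0]],
    [[0,0,6],[0,0,0]],
    [[0,0,7],[0,0,0]],
    [[0,0,7],[0,0,0]],
  ],
)

```text
t: 58.7
ee_pos: [498.9, -275.8, 43.4]
orientation: [-0.015, 3.141, -0.0]
ft_force: [-6.1, 2.2, 21.1]
width: 0.2
grasp_force: 11.0
```

Request:
servo_tool(
  deltas=[
    [[0,0,0.5],[0,0,0]],
    [[0,0,0.5],[0,0,0]],
    [[0,0,0.5],[0,0,0]],
  ],
)

```text
t: 58.95
ee_pos: [498.9, -275.8, 43.3]
orientation: [-0.015, 3.141, -0.001]
ft_force: [-6.7, 3.5, 26.5]
width: 0.4
grasp_force: 12.9
```

Fully down (21–26 N at the end stop). Releasing and retreating.

Request:
servo_tool(
  deltas=[
    [[0,0,-10],[0,0,0]],
    [[0,0,-30],[0,0,0]],
    [[0,0,-65],[0,0,0]],
    [[0,0,-100],[0,0,0]],
    [[0,0,-140],[0,0,0]],
  ],
)

```text
t: 59.37
ee_pos: [497.6, -275.0, 181.2]
orientation: [0.014, -3.139, -0.002]
ft_force: [1.1, -0.4, -0.2]
width: 0.4
grasp_force: 0.0
```

Request:
servo_tool(
  deltas=[
    [[0,0,-40],[0,0,0]],
    [[0,0,-60],[0,0,0]],
    [[0,0,-60],[0,0,0]],
    [[0,0,-60],[0,0,0]],
    [[0,0,-60],[0,0,0]],
  ],
)

```text
t: 59.78
ee_pos: [497.9, -275.2, 239.8]
orientation: [0.014, -3.14, -0.002]
ft_force: [0.7, -0.1, -0.1]
width: 0.4
grasp_force: 0.0
```

```bash
python3 - <<'E'
from lid import *
for n in("wrist","scene","top"):
  im=get_image(n)
  for q in("turnbutton_nose","start_top","tape_roll","clip_0","cream_pot","developer_0","hair_spray"):
   for r in finder.silhouettes(q,im)[:1]:
    a=stf(pts(im,r["mask"])); print(n,q,round(r["score"],2),np.round(np.percentile(a,[3,50,97],axis=0)).tolist()) if len(a) else 0
  if n=="scene": cv2.imwrite("pics/fin.png",cv2.resize(im["frame"][130:330,180:480],None,fx=2.6,fy=2.6,interpolation=cv2.INTER_CUBIC))
E
```

```text
{'t': 59.783, 'qpos': [-0.526, 0.299, 1.719, -0.0, 1.125, -2.106], 'ee_pos': [497.864, -275.172, 239.753], 'orientation': [0.014, -3.14, -0.002], 'ft_force': [0.69, -0.075, -0.125], 'grasp_force': 0.0, 'width': 0.379}
top 0.64 2381 [[-74.0, -110.0, 70.0], [-4.0, 65.0, 74.0], [70.0, 115.0, 78.0]]
theta 0.0006200335848863053
scene 0.88 1440 [[-76.0, -117.0, 68.0], [-13.0, -66.0, 73.0], [69.0, 111.0, 75.0]]
theta -0.013720170425058617
wrist turnbutton_nose 0.93 [[-103.0, -9.0, 82.0], [-76.0, -6.0, 96.0], [-48.0, 4.0, 98.0]]
wrist start_top 0.63 [[-35.0, -170.0, 63.0], [-22.0, -157.0, 76.0], [-6.0, -143.0, 78.0]]
wrist tape_roll 0.61 [[-89.0, 161.0, 2.0], [-67.0, 168.0, 18.0], [-39.0, 180.0, 20.0]]
wrist developer_0 0.62 [[-35.0, -170.0, 66.0], [-22.0, -157.0, 76.0], [-7.0, -143.0, 78.0]]
wrist hair_spray 0.83 [[71.0, -365.0, 11.0], [84.0, -338.0, 121.0], [115.0, -326.0, 199.0]]
scene turnbutton_nose 0.58 [[-104.0, -11.0, 79.0], [-82.0, -7.0, 93.0], [-50.0, 1.0, 97.0]]
scene start_top 0.51 [[-35.0, -173.0, 61.0], [-26.0, -159.0, 74.0], [-8.0, -144.0, 77.0]]
scene tape_roll 0.6 [[-94.0, 159.0, -1.0], [-67.0, 186.0, 15.0], [-37.0, 213.0, 19.0]]
scene cream_pot 0.65 [[139.0, 237.0, 3.0], [154.0, 255.0, 30.0], [188.0, 281.0, 38.0]]
scene developer_0 0.73 [[136.0, -274.0, 6.0], [142.0, -259.0, 53.0], [155.0, -242.0, 105.0]]
scene hair_spray 0.58 [[71.0, -383.0, 2.0], [78.0, -357.0, 116.0], [118.0, -329.0, 198.0]]
top turnbutton_nose 0.63 [[-100.0, -7.0, 81.0], [-77.0, -1.0, 96.0], [-52.0, 6.0, 101.0]]
top tape_roll 0.19 [[157.0, -240.0, 73.0], [157.0, -240.0, 73.0], [157.0, -240.0, 73.0]]
top clip_0 0.55 [[139.0, 241.0, 15.0], [163.0, 265.0, 37.0], [190.0, 290.0, 42.0]]
top cream_pot 0.68 [[139.0, 240.0, 10.0], [163.0, 265.0, 37.0], [190.0, 290.0, 42.0]]
top hair_spray 0.89 [[74.0, -379.0, 126.0], [99.0, -347.0, 196.0], [124.0, -327.0, 200.0]]
```

View pics/fin.png

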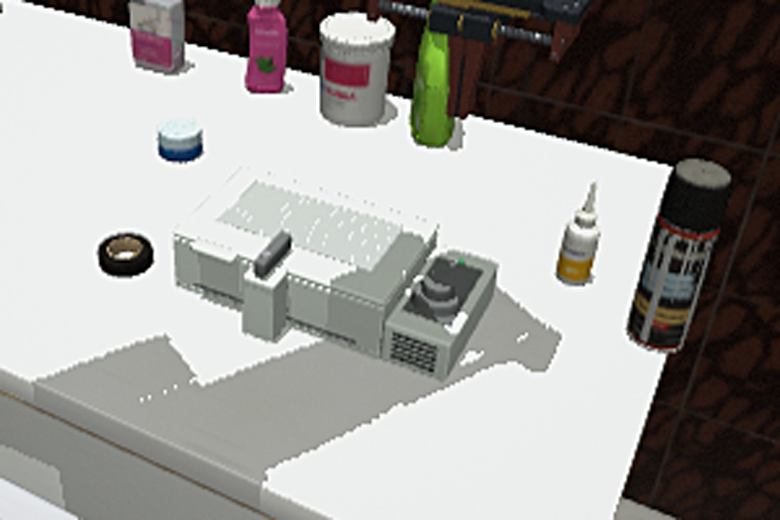

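The final picture shows the lid shut, the turnbutton pointing back over it, the button up (top at 76 mm), the tape roll on the counter and no clips left out. Handing in.

```bash
python3 -c "
from workcell import close_job
print(close_job())"
```

```text
the job is handed in; nothing more can be done
None
```

I handed the job in after about 60 s of robot time: the tape roll is on the counter, all five clips are in the box, the lid is shut with the turnbutton pointing straight back over it, and the start button was held at halfway for about 1.6 s, pressed fully down and let go; the hand-in returned no verdict.

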